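# Line up candle tins along the rail and fill each with a cardboard insert

### The job

First slide the empty tins into one straight row against the guide rail, each touching the rail and centred on a mark of its own, starting at the mark nearest the black end block and leaving no mark empty in between. Only when the whole row stands, take cardboard inserts from the tray one at a time and put one into each tin, wick up, pressed down level on the tin's bottom. In the end the row must still be straight on its marks, spare inserts stay standing in the tray, and the phone, knife, tape roll and marker must not be shoved about.

Things in the scene. Friction and masses are not known exactly. Their poses are not given: they have to be found in the camera images.
- rail: fixed straight aluminium guide rail on the table, 495 mm long (along its own y), 20 mm thick (x), 30 mm high; its straight front face, towards the robot, is at own x = -10 mm. Four dark vertical marks, 6 mm wide, cross its face and top at 125 mm spacing; a black end block 22 mm long and 45 mm high closes the +y end (the robot's left). Origin: centre of its underside
- spot0 (a point): point on the table where the centre of a tin belongs that touches the rail and is centred on mark 1 counted from the end block: 45 mm in front of the rail's face, at rail y = +187.5 mm; axes as the rail's (y along the rail towards the end block, x into the rail)
- spot1 (a point): point on the table where the centre of a tin belongs that touches the rail and is centred on mark 2 counted from the end block: 45 mm in front of the rail's face, at rail y = +62.5 mm; axes as the rail's (y along the rail towards the end block, x into the rail)
- spot2 (a point): point on the table where the centre of a tin belongs that touches the rail and is centred on mark 3 counted from the end block: 45 mm in front of the rail's face, at rail y = -62.5 mm; axes as the rail's (y along the rail towards the end block, x into the rail)
- spot3 (a point): point on the table where the centre of a tin belongs that touches the rail and is centred on mark 4 counted from the end block: 45 mm in front of the rail's face, at rail y = -187.5 mm; axes as the rail's (y along the rail towards the end block, x into the rail)
- tinA: empty round tin, brass-coloured outside, white inside, open on top: outer diameter 90 mm, height 35 mm, wall 3 mm, floor 3 mm thick, inner diameter about 83 mm, 90 g. Too wide to grip across the outside; it slides on the table when pushed outside or from within; thin scraps lying about do not hinder it. Origin: centre of its underside, z up. May be absent
- tinB: empty round tin, brass-coloured outside, white inside, open on top: outer diameter 90 mm, height 35 mm, wall 3 mm, floor 3 mm thick, inner diameter about 83 mm, 90 g. Too wide to grip across the outside; it slides on the table when pushed outside or from within; thin scraps lying about do not hinder it. Origin: centre of its underside, z up. May be absent
- tinC: empty round tin, brass-coloured outside, white inside, open on top: outer diameter 90 mm, height 35 mm, wall 3 mm, floor 3 mm thick, inner diameter about 83 mm, 90 g. Too wide to grip across the outside; it slides on the table when pushed outside or from within; thin scraps lying about do not hinder it. Origin: centre of its underside, z up. May be absent
- tinD: empty round tin, brass-coloured outside, white inside, open on top: outer diameter 90 mm, height 35 mm, wall 3 mm, floor 3 mm thick, inner diameter about 83 mm, 90 g. Too wide to grip across the outside; it slides on the table when pushed outside or from within; thin scraps lying about do not hinder it. Origin: centre of its underside, z up. May be absent
- tray: fixed shallow grey tray holding the inserts in two rows of two, 200 x 200 mm outside, 22 mm high, walls and floor 5 mm thick, to the robot's left. Origin: centre of its underside
- insert1: rolled cardboard insert: a rigid brown disc 72 mm in diameter (about 5 mm of play all round inside a tin) and 24 mm high, with a flat upright tab (the wick) amid its top, 30 mm wide along its own x, 10 mm thick along its own y, rising 30 mm above the disc (tab top 54 mm above the origin). 50 g. Origin: centre of its underside, z up. Starts upright in the tray
- insert2: rolled cardboard insert: a rigid brown disc 72 mm in diameter (about 5 mm of play all round inside a tin) and 24 mm high, with a flat upright tab (the wick) amid its top, 30 mm wide along its own x, 10 mm thick along its own y, rising 30 mm above the disc (tab top 54 mm above the origin). 50 g. Origin: centre of its underside, z up. Starts upright in the tray
- insert3: rolled cardboard insert: a rigid brown disc 72 mm in diameter (about 5 mm of play all round inside a tin) and 24 mm high, with a flat upright tab (the wick) amid its top, 30 mm wide along its own x, 10 mm thick along its own y, rising 30 mm above the disc (tab top 54 mm above the origin). 50 g. Origin: centre of its underside, z up. Starts upright in the tray
- insert4: rolled cardboard insert: a rigid brown disc 72 mm in diameter (about 5 mm of play all round inside a tin) and 24 mm high, with a flat upright tab (the wick) amid its top, 30 mm wide along its own x, 10 mm thick along its own y, rising 30 mm above the disc (tab top 54 mm above the origin). 50 g. Origin: centre of its underside, z up. Starts upright in the tray
- phone: bystander: phone lying flat, 150 x 74 x 9 mm (x, y, z). Origin: centre of its underside
- knife: bystander: utility knife lying flat, handle 100 x 24 x 16 mm with a 50 mm blade in its +x end, about 150 mm long along its x. Origin: near its middle, at the underside
- tape: bystander: roll of parcel tape lying flat behind the rail, 100 mm in diameter, 48 mm high. Origin: centre of its underside
- marker: bystander: white marker pen, 130 mm long along its x, 18 mm wide, 16 mm high. Origin: centre of its underside
- jar: bystander, fixed: glass jar, 72 mm in diameter, 90 mm high, holding wooden sticks that reach 140 mm, near the robot's right. Origin: centre of its underside
Things that resemble listed ones, but are neither listed nor needed, are in the scene too. What is shaped like the insert3 but orange or pink is not meant.

How it is judged:
By the outcome, as a careful person would: the job done as asked, in the order asked, and still so for the second after the job is handed in, with the robot touching nothing.
Of tinA, tinB, tinC, tinD only 3 to 4 are there at a start; the rules pass over those that are not, and their reading is None.
At some moment in a run one of tinA, tinB, tinC, tinD may be knocked a few centimetres aside while the robot is not near it.
It also fails if it takes over 210 s, if anything falls off the work surface, if the arm or the gripper's body presses on something with over 40 N, if the wrist force passes 120 N, or if a joint passes its speed limit or range.

### The arm

A 7-joint arm with a two-finger parallel gripper is mounted at the origin on the work surface. World frame = base frame: x ahead of the robot, y to its left, z up, the work surface at z = 0. Lengths are in m, angles in degrees, forces in N, time in s.
With the tool pointing down it reaches from about 0.425 to 0.95 m from the base axis. Payload 4.7 kg.
Tool frame: the origin (TCP) lies at the very end of the fingers, on their centre line; the grasp point (between the pads) lies 19 mm behind it; z points along the fingers, x is the direction in which the jaws open and shut, and the axes are right-handed (so a half turn about z gives the same grasp; the last joint's range is limited). The gripper opens to 87 mm and grips with 3 to 60 N. Pads are 19 mm wide; open, the fingers measure 117 mm over their backs; the gripper's body (75 mm by 190 mm) begins 51 mm behind the grasp point.
Start: joints at [61.599, 26.849, -2.785, 87.806, 1.381, 65.374, -4.715], TCP at [0.304, -0.603, 0.223] pointing down, gripper open.
Joint ranges: [-148.3, 148.3], [-19.14, 114.17], [-79.39, 73.82], [5.75, 140.21], [-59.74, 239.74], [12.07, 113.84], [-152.46, 152.46]. Speed limits (degrees/s): [147.25, 147.25, 180, 180, 180, 180, 180].

### API

Orientations are given as [roll, pitch, yaw] about the fixed x, y, z axes, in that order (R = Rz(yaw) Ry(pitch) Rx(roll)).
In Python, from workcell import r gives the robot as it stands.
- The arm moves only by the shell command python3 -m pendant 'ROWS' [FORCE]. ROWS is a JSON object of lists of equal length, an entry for each row: "rot": the turn, a rotation vector about the tool's x, y, z in rad, a list of three; "offset": the shift along the tool's x, y, z in mm, a list of three; "claw": the closure, from -1 (fully open) to 1 (shut). A call has 1 to 5 rows; each row is the pose to reach, as a shift and turn from the pose commanded when the call began, along the tool's axes at that moment; what a row does not reach only later rows make up. A row lasts 1/8 s, in which the tool goes at most 62.5 mm and 10.7 degrees, less where a joint would pass 70% of its speed; a pose out of reach is approached as far as the arm can. A call with a gripper value outside its range is refused whole. The fingers move at their own pace and stop on an object; FORCE is the grip in N (left out, the last holds). Time passes only in rows, so rows that repeat a pose let the fingers close. It gives the time, the measured TCP pose, the force and the opening at its end, in the units of the state.
- r.observe(): the state, without advancing time (a new reading comes with each control period).
- r.capture(name): name is "scene" or "top"; returns a dict with "image" (400x640x3 uint8, red, green, blue), "z_map" (400x640 float32, m along the optical axis (not along the pixel's ray), 0 where there is no reading), "fov_y" (degrees; the focal length in pixels is half the picture's height over the tangent of half this angle, whatever the lens; pixels are square), "cx", "cy" (the principal point, pixels), "pose" (4x4, takes a point from camera to world coordinates). Camera axes: x right, y up, looking along -z (the intrinsics and any distortion apply to the point x, -y, -z); pixel columns grow to the right and rows downward; lengths in m; the calibration is good to about 2 mm. A picture is of the moment at which its call begins.
- r.finish_job(): hands the job in, once; it reports no verdict.
The state is a dict: "t": time; "qpos": joint angles; "joint_vel": joint speeds; "tau": joint torques, N m; "tool_pos": TCP position; "ee_rot": TCP orientation; "contact_force": force on the tool from outside, world axes, zero at the start; "moment": the same for the moment, N m; "grip_width": finger opening in m.
Only numpy, scipy, OpenCV 4.12 (cv2) and the standard library are available. Lean on these libraries where they do the work, as an engineer would, in place of code of your own. Each camera call takes 0.05 s, during which the arm holds its last target.

## Working session

There is one attempt and no reset: what is moved stays moved. The work goes in short steps, Python scripts to look and compute and a shell command to move; the robot and the scene stay as the last step left them, time stands still between calls to the robot, and variables do not carry over. Pictures are saved under pics/ and viewed, and the job is handed in when it is done.

```bash
ls -la; mkdir -p pics; python3 - <<'E'
from workcell import r
import cv2,numpy as np
s=r.observe(); print({k:np.round(v,3).tolist() for k,v in s.items()})
for n in("scene","top"):
    c=r.capture(n); cv2.imwrite(f"pics/{n}0.png",c["image"][:,:,::-1]); np.savez(f"{n}0.npz",**c)
    print(n,c["fov_y"],c["cx"],c["cy"],np.round(c["pose"],3).tolist(),[k for k in c])
E
```

```text
total 12
drwxr-xr-x  3 agent agent 4096 Dec  7 00:41 .
drwxr-xr-x 23 root  root  4096 Dec  7 00:41 ..
drwxr-xr-x  2 agent agent 4096 Dec  7 00:41 pics
{'t': 0.0, 'qpos': [61.6, 26.895, -2.784, 87.874, 1.383, 65.374, -4.716], 'joint_vel': [-0.045, -0.065, -0.025, 0.009, 0.048, -0.075, -0.043], 'tau': [-0.001, -50.797, -0.081, -23.615, -0.061, 0.038, 0.0], 'tool_pos': [0.303, -0.602, 0.222], 'ee_rot': [179.994, 0.109, -63.254], 'contact_force': [0.401, 0.124, -0.595], 'moment': [-0.024, 0.007, 0.026], 'grip_width': 0.087}
scene 45.68697060254208 317.79695895341854 208.57136453410814 [[-0.839, -0.413, 0.355, 1.038], [0.544, -0.641, 0.542, 0.732], [0.004, 0.648, 0.762, 1.077], [0.0, 0.0, 0.0, 1.0]] ['image', 'z_map', 'fov_y', 'cx', 'cy', 'pose']
top 56.50814497316198 306.03969706246147 198.44891855478517 [[-0.018, 0.986, -0.167, 0.345], [-1.0, -0.017, 0.01, 0.019], [0.007, 0.167, 0.986, 1.127], [0.0, 0.0, 0.0, 1.0]] ['image', 'z_map', 'fov_y', 'cx', 'cy', 'pose']
```

View pics/scene0.png

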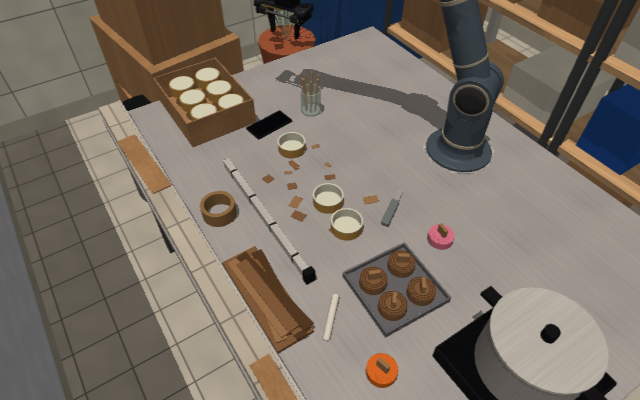

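View pics/top0.png

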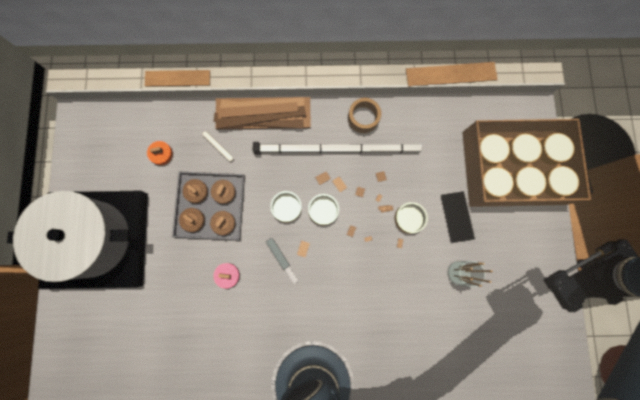

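```bash
cat > h.py <<'E'
import numpy as np,cv2
from workcell import r
def K(c):
    f=c["image"].shape[0]/2/np.tan(np.radians(float(c["fov_y"]))/2); return f,float(c["cx"]),float(c["cy"])
def pc(c):
    f,cx,cy=K(c); z=np.asarray(c["z_map"],float); v,u=np.mgrid[:z.shape[0],:z.shape[1]]
    p=np.stack([(u-cx)/f*z,-(v-cy)/f*z,-z],-1); P=np.asarray(c["pose"]); w=p@P[:3,:3].T+P[:3,3]; w[z==0]=np.nan; return w
def ray(c,u,v,zw):
    f,cx,cy=K(c);P=np.asarray(c["pose"]); d=P[:3,:3]@np.array([(u-cx)/f,-(v-cy)/f,-1]); return P[:3,3]+d*(zw-P[2,3])/d[2]
def proj(c,p):
    f,cx,cy=K(c);P=np.asarray(c["pose"]); q=P[:3,:3].T@(np.asarray(p)-P[:3,3]); return cx+f*q[0]/-q[2],cy-f*q[1]/-q[2]
def crop(c,u0,v0,u1,v1,k,name):
    im=c["image"][v0:v1,u0:u1,::-1]; cv2.imwrite("pics/"+name,cv2.resize(np.ascontiguousarray(im),None,fx=k,fy=k,interpolation=cv2.INTER_CUBIC))
E
python3 - <<'E'
from h import *
T=dict(np.load("top0.npz"));S=dict(np.load("scene0.npz"))
crop(T,160,120,440,310,2.8,"t0c.png"); crop(S,210,120,470,345,2.6,"s0c.png")
W=pc(T)
np.set_printoptions(suppress=True,precision=3)
for n,u,v in[("tin1",286,207),("tin2",323,210),("tin3",411,218),("table",350,260),("table",180,330),("table",500,330),("table",350,120),("railtop",300,148),("railtop",400,148),("ins",196,185)]: print(n,W[v,u])
W=pc(S)
for n,u,v in[("tin3",291,145),("tin2",328,200),("tin1",347,226),("table",360,160),("table",500,240)]: print("S",n,W[v,u])
E
```

```text
tin1 [0.509 0.07  0.004]
tin2 [ 0.498 -0.043  0.003]
tin3 [ 0.469 -0.31   0.004]
table [ 0.346 -0.12  -0.005]
table [0.156 0.379 0.002]
table [ 0.138 -0.548  0.   ]
table [ 0.773 -0.132  0.034]
railtop [0.687 0.024 0.028]
railtop [ 0.681 -0.281  0.034]
ins [0.577 0.338 0.03 ]
S tin3 [ 0.462 -0.313  0.004]
S tin2 [ 0.494 -0.043  0.003]
S tin1 [0.502 0.069 0.002]
S table [ 0.306 -0.135 -0.002]
S table [ 0.167  0.343 -0.001]
```

View pics/t0c.png

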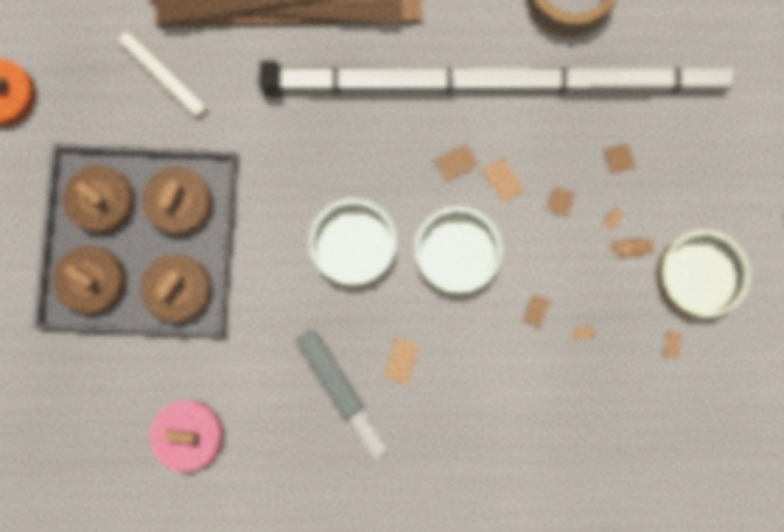

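View pics/s0c.png

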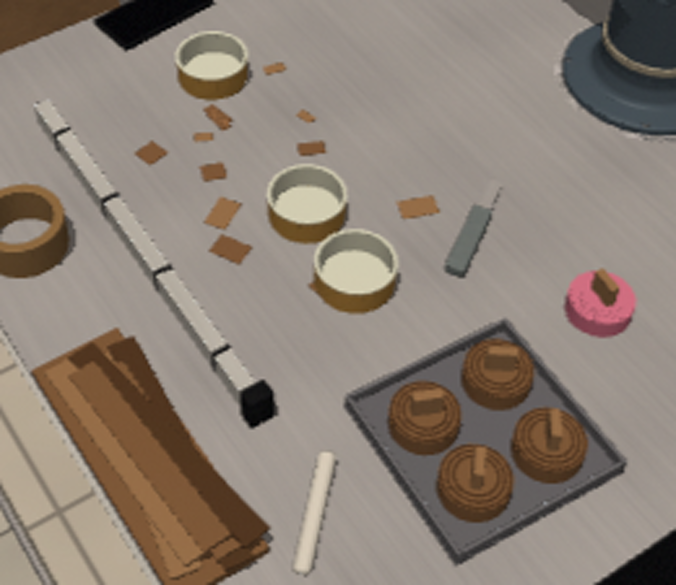

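```bash
cat >> h.py <<'E'
from scipy.optimize import least_squares
def tinfit(c,xy,zmin=.02):
    # rim outline fit: circle R=45 outer / points above zmin belong to wall between R 42..45
    W=pc(c); xy=np.array(xy,float)
    for it in range(6):
        d=np.hypot(W[...,0]-xy[0],W[...,1]-xy[1])
        m=(d<.056)&(W[...,2]>zmin)&(W[...,2]<.045)
        p=W[m][:,:2]
        s=least_squares(lambda q:np.hypot(p[:,0]-q[0],p[:,1]-q[1])-.0435,xy,loss="soft_l1",f_scale=.002)
        xy=s.x
    return xy,m.sum(),np.sqrt(np.mean(s.fun**2))
E
python3 - <<'E'
from h import *
T=dict(np.load("top0.npz"));S=dict(np.load("scene0.npz"))
np.set_printoptions(suppress=True,precision=4)
for g in[(.509,.07),(.498,-.043),(.469,-.31)]:
    print("T",tinfit(T,g),"S",tinfit(S,g))
# rail
for n,c in(("T",T),("S",S)):
    W=pc(c); m=(abs(W[...,0]-.685)<.03)&(W[...,1]<.10)&(W[...,1]>-.36)&(W[...,2]>.02)&(W[...,2]<.04)
    p=W[m]; a=np.polyfit(p[:,1],p[:,0],1); print(n,m.sum(),a,np.degrees(np.arctan(a[0])),"ends",np.percentile(p[:,1],[0,1,99,100]),"z",np.median(p[:,2]))
crop(T,245,135,430,165,4.3,"rT.png"); crop(S,215,150,325,290,4.2,"rS.png")
E
```

```text
T (array([0.507, 0.068]), np.int64(174), np.float64(0.0015007314821905233)) S (array([0.509 , 0.0718]), np.int64(301), np.float64(0.0018336411155860715))
T (array([ 0.4968, -0.0426]), np.int64(169), np.float64(0.0014729581818065972)) S (array([ 0.4988, -0.0395]), np.int64(283), np.float64(0.0018666640823401675))
T (array([ 0.4673, -0.3027]), np.int64(228), np.float64(0.0015901401152326714)) S (array([ 0.4691, -0.3002]), np.int64(246), np.float64(0.0023461557930383836))
T 1015 [0.0156 0.6867] 0.8952174312608481 ends [-0.3476 -0.343   0.0943  0.0977] z 0.029911062100386854
S 893 [0.0135 0.6901] 0.7731249486146317 ends [-0.3461 -0.3408  0.0973  0.1   ] z 0.028601831597046656
```

View pics/rT.png

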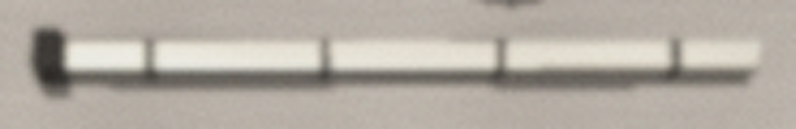

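View pics/rS.png

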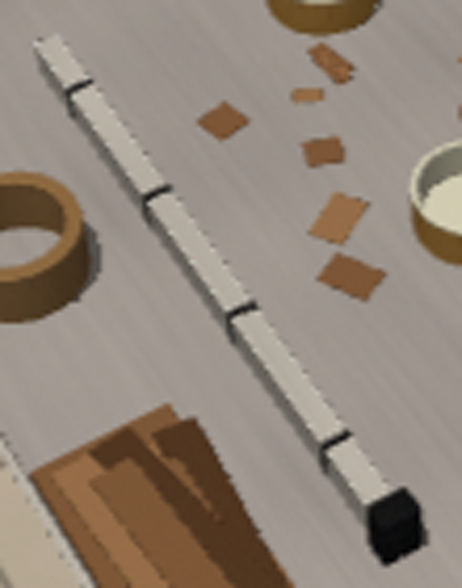

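```bash
python3 - <<'E'
from h import *
T=dict(np.load("top0.npz"));S=dict(np.load("scene0.npz"))
np.set_printoptions(suppress=True,precision=4)
k=4.3
for x,y in[(150,56),(325,56),(501,56),(676,56)]: print("T",ray(T,245+(x+.5)/k-.5,135+(y+.5)/k-.5,.03))
k=4.2
for x,y in[(338,440),(243,309),(158,192),(80,86)]: print("S",ray(S,215+(x+.5)/k-.5,150+(y+.5)/k-.5,.03))
E
```

```text
T [0.6889 0.0867 0.03  ]
T [ 0.6869 -0.0378  0.03  ]
T [ 0.6848 -0.1632  0.03  ]
T [ 0.6828 -0.288   0.03  ]
S [0.689 0.09  0.03 ]
S [ 0.6873 -0.0358  0.03  ]
S [ 0.6856 -0.1603  0.03  ]
S [ 0.6847 -0.2849  0.03  ]
```

```bash
cat >> h.py <<'E'
from scipy.spatial.transform import Rotation as R
def go(x,y,z,yaw=None):
    s=r.observe(); A=R.from_euler("xyz",s["ee_rot"],degrees=True)
    off=A.inv().apply(np.array([x,y,z])-s["tool_pos"])*1000
    B=R.from_euler("xyz",[180,0,s["ee_rot"][2] if yaw is None else yaw],degrees=True)
    print("at",np.round(s["tool_pos"],4),np.round(s["ee_rot"],2),"F",np.round(s["contact_force"],1),"w",round(float(s["grip_width"]),4),"t",round(float(s["t"]),2))
    print("OFFSET",np.round(off,1).tolist(),"ROT",np.round((A.inv()*B).as_rotvec(),4).tolist())
E
python3 -c "
from h import *
go(.468,-.3015,.10,-90.86)"
```

```text
at [ 0.3035 -0.6023  0.2216] [ 1.7999e+02  1.0000e-01 -6.3250e+01] F [ 0.4  0.5 -0.7] w 0.0871 t 0.1
OFFSET [-194.4, -282.3, 121.9] ROT [0.0005, 0.0018, 0.4818]
```

```bash
python3 -m pendant '{"offset":[[-50,-50,0],[-90,-100,0],[-120,-150,0],[-150,-200,0],[-180,-240,20]],"rot":[[0,0,0.15],[0,0,0.3],[0,0,0.45],[0,0,0.48],[0,0,0.482]],"claw":[0.9,0.9,0.9,0.9,0.9]}' 20; python3 -c "
from h import *
go(.468,-.3015,.10,-90.86)"
```

```text
t: 0.72
tool_pos: [0.4395, -0.332, 0.2036]
ee_rot: [-179.8, -0.1, -90.8]
contact_force: [0.3, 0.3, 0.3]
grip_width: 0.0447
at [ 0.4395 -0.332   0.2036] [-1.798e+02 -9.000e-02 -9.077e+01] F [0.3 0.3 0.3] w 0.0447 t 0.72
OFFSET [-31.0, -27.8, 103.6] ROT [-0.0034, -0.0016, 0.0016]
```

```bash
python3 -m pendant '{"offset":[[-31,-28,30],[-31,-28,60],[-31,-28,104],[-31,-28,104],[-31,-28,104]],"rot":[[0,0,0],[0,0,0],[0,0,0],[0,0,0],[0,0,0]],"claw":[0.9,0.9,0.9,0.9,0.9]}'; python3 -c "
from h import *
go(.468,-.3015,.010,-90.86)
c=r.capture('scene'); crop(c,230,60,370,200,4,'a1.png')"
```

```text
t: 1.35
tool_pos: [0.4663, -0.304, 0.0997]
ee_rot: [-179.9, -0.0, -90.9]
contact_force: [-0.1, -0.5, 0.1]
grip_width: 0.0052
at [ 0.4663 -0.304   0.0997] [-1.7992e+02 -5.0000e-02 -9.0890e+01] F [-0.1 -0.5  0.1] w 0.0052 t 1.35
OFFSET [-2.6, -1.5, 89.7] ROT [-0.0015, -0.0008, -0.0006]
```

View pics/a1.png

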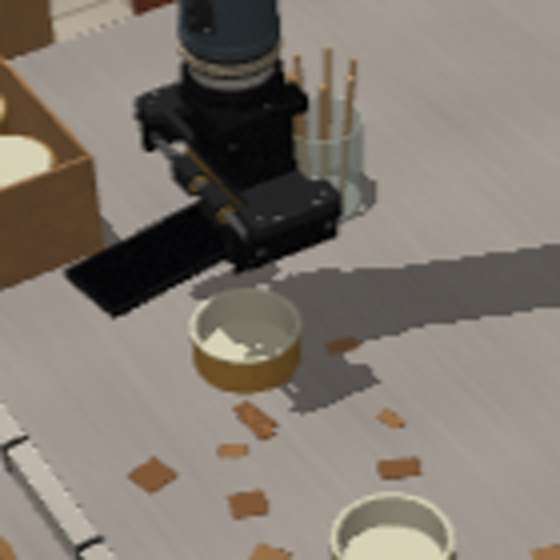

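```bash
python3 -m pendant '{"offset":[[-2,-1,40],[-2,-1,65],[-2,-1,80],[-2,-1,87],[-2,-1,87]],"rot":[[0,0,0],[0,0,0],[0,0,0],[0,0,0],[0,0,0]],"claw":[0.9,0.9,0.9,0.9,0.9]}'; python3 -m pendant '{"offset":[[0,0,0],[0,0,0],[0,0,0],[0,0,0]],"rot":[[0,0,0],[0,0,0],[0,0,0],[0,0,0]],"claw":[-0.1,-0.1,-0.1,-0.1]}' 3; python3 -m pendant '{"offset":[[0,0,0],[0,0,0],[0,0,0],[0,0,0]],"rot":[[0,0,0],[0,0,0],[0,0,0],[0,0,0]],"claw":[-0.3,-0.3,-0.3,-0.3]}' 3
```

```text
t: 2.02
tool_pos: [0.4671, -0.3018, 0.0121]
ee_rot: [-179.9, -0.0, -90.9]
contact_force: [-0.8, -0.5, 0.5]
grip_width: 0.0048
t: 2.52
tool_pos: [0.4667, -0.3015, 0.0117]
ee_rot: [-180.0, -0.0, -90.9]
contact_force: [0.2, 0.4, -0.7]
grip_width: 0.0366
t: 3.02
tool_pos: [0.4667, -0.3015, 0.0115]
ee_rot: [-180.0, -0.0, -90.9]
contact_force: [0.0, -0.2, -0.6]
grip_width: 0.0564
```

```bash
python3 -m pendant '{"offset":[[0,0,0],[0,0,0],[0,0,0],[0,0,0]],"rot":[[0,0,0],[0,0,0],[0,0,0],[0,0,0]],"claw":[-0.5,-0.5,-0.5,-0.5]}' 3; python3 -c "
from h import *
c=r.capture('scene'); crop(c,240,90,340,190,5,'a2.png')
c=r.capture('top'); crop(c,350,160,470,260,5,'a2t.png');print(tinfit(c,(.467,-.303)))"
```

```text
t: 3.52
tool_pos: [0.4666, -0.3015, 0.0115]
ee_rot: [-180.0, -0.0, -90.9]
contact_force: [-0.3, 0.3, -0.8]
grip_width: 0.0617
(array([ 0.46825742, -0.30088707]), np.int64(45), np.float64(0.0013722132695785864))
```

View pics/a2.png

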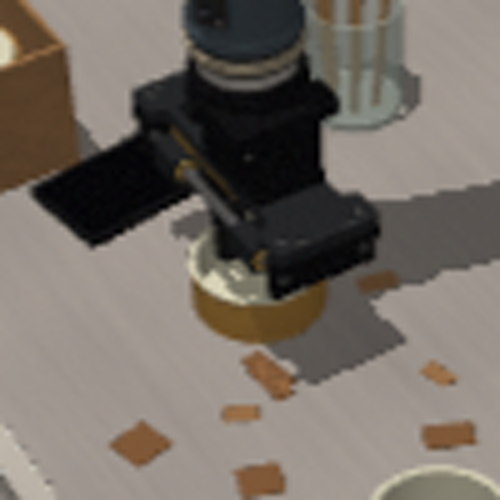

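View pics/a2t.png

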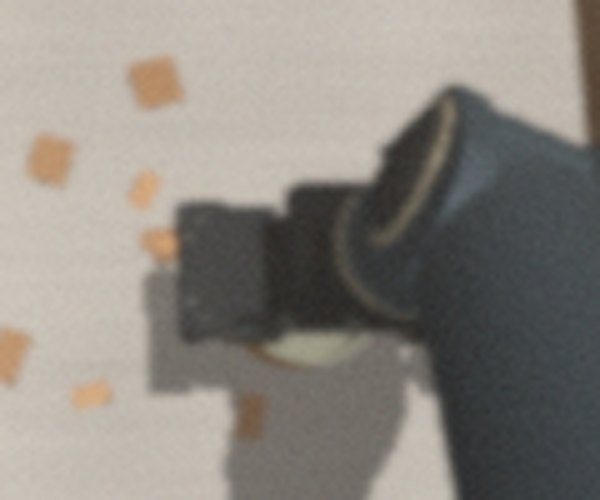

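```bash
python3 -m pendant '{"offset":[[-20,-20,0],[-43,-44,0],[-66,-68,0],[-89,-92,0],[-100,-104,0]],"rot":[[0,0,0],[0,0,0],[0,0,0],[0,0,0],[0,0,0]],"claw":[-0.5,-0.5,-0.5,-0.5,-0.5]}' 3;  python3 -m pendant '{"offset":[[-15,-15,0],[-30,-32,0],[-40,-42,0],[-43,-44,0],[-43,-44,0]],"rot":[[0,0,0],[0,0,0],[0,0,0],[0,0,0],[0,0,0]],"claw":[-0.5,-0.5,-0.5,-0.5,-0.5]}' 3; python3 -c "
from h import *
go(.630,-.161,.0115,-90.86)"
```

```text
t: 4.25
tool_pos: [0.5734, -0.2011, 0.0115]
ee_rot: [-180.0, 0.0, -90.7]
contact_force: [-0.5, -0.2, -0.2]
grip_width: 0.0618
t: 4.88
tool_pos: [0.6167, -0.1607, 0.0115]
ee_rot: [180.0, -0.0, -90.9]
contact_force: [-0.1, 0.1, 0.5]
grip_width: 0.0613
at [ 0.6167 -0.1607  0.0115] [180.    -0.   -90.88] F [-0.1  0.1  0.5] w 0.0613 t 4.88
OFFSET [0.1, -13.3, 0.0] ROT [0.0001, -0.0, -0.0003]
```

```bash
python3 -m pendant '{"offset":[[0,-6,0],[0,-10,0],[0,-12,0],[0,-13,0],[0,-13,0]],"rot":[[0,0,0],[0,0,0],[0,0,0],[0,0,0],[0,0,0]],"claw":[-0.5,-0.5,-0.5,-0.5,-0.5]}' 3;  python3 -m pendant '{"offset":[[0,-1,0],[0,-2,0],[0,-3,0]],"rot":[[0,0,0],[0,0,0],[0,0,0]],"claw":[-0.5,-0.5,-0.5]}' 3; python3 -c "
from h import *
go(.630,-.161,.0115,-90.86)
c=r.capture('scene'); crop(c,220,140,340,260,5,'a3.png')"
```

```text
t: 5.5
tool_pos: [0.6297, -0.1612, 0.0116]
ee_rot: [180.0, -0.0, -90.9]
contact_force: [-1.4, -0.8, 0.3]
grip_width: 0.0614
t: 5.88
tool_pos: [0.6307, -0.161, 0.0112]
ee_rot: [179.7, 0.0, -90.9]
contact_force: [-5.7, -0.5, 4.0]
grip_width: 0.0617
at [ 0.6307 -0.161   0.0112] [ 1.7974e+02  2.0000e-02 -9.0880e+01] F [-5.7 -0.5  4. ] w 0.0617 t 5.88
OFFSET [0.0, 0.7, -0.3] ROT [0.0046, 0.0003, -0.0003]
```

View pics/a3.png

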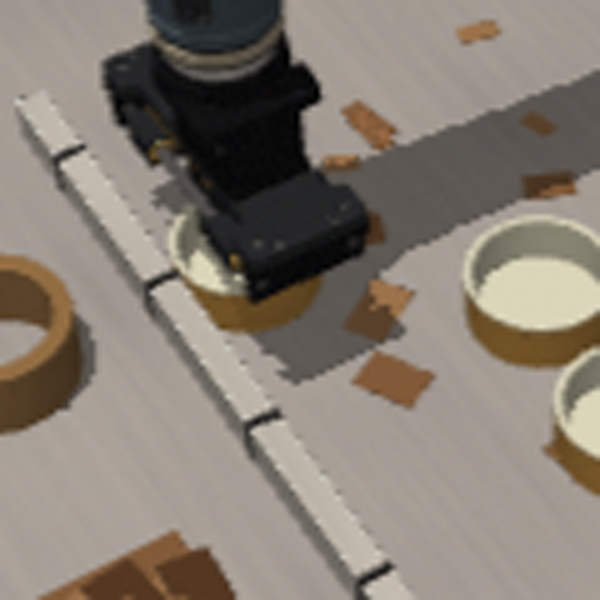

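```bash
python3 -m pendant '{"offset":[[0,0,0],[0,1,0],[0,2,0],[0,3,-30],[0,3,-80]],"rot":[[0,0,0],[0,0,0],[0,0,0],[0,0,0],[0,0,0]],"claw":[0.5,0.5,0.5,0.7,0.7]}' 10; python3 -c "
from h import *
go(.498,-.041,.08,-90.86)
for n in('top','scene'):
    c=r.capture(n); print(n,[tinfit(c,g)[0] for g in [(.63,-.161),(.507,.07),(.498,-.041)]])
"
```

```text
t: 6.55
tool_pos: [0.6287, -0.1605, 0.0906]
ee_rot: [179.8, 0.1, -90.9]
contact_force: [1.1, -0.4, -0.3]
grip_width: 0.0234
at [ 0.6287 -0.1605  0.0906] [ 1.798e+02  5.000e-02 -9.086e+01] F [ 1.1 -0.4 -0.3] w 0.0234 t 6.55
OFFSET [-117.5, 132.4, 11.2] ROT [0.0035, 0.0009, 0.0]
top [array([ 0.63015674, -0.16168401]), array([0.50698346, 0.06797259]), array([ 0.49691715, -0.04257425])]
scene [array([ 0.63345469, -0.15815033]), array([0.50917464, 0.0716268 ]), array([ 0.4989324 , -0.03955826])]
```

```bash
python3 -m pendant '{"offset":[[-30,33,0],[-70,80,0],[-110,124,0],[-117,132,0],[-117,132,10]],"rot":[[0,0,0],[0,0,0],[0,0,0],[0,0,0],[0,0,0]],"claw":[0.9,0.9,0.9,0.9,0.9]}' 3; python3 -c "
from h import *
go(.498,-.041,.0115,-90.86)"
```

```text
t: 7.28
tool_pos: [0.5009, -0.0418, 0.0821]
ee_rot: [-179.8, -0.0, -90.8]
contact_force: [-0.4, -0.7, 0.3]
grip_width: 0.0043
at [ 0.5009 -0.0418  0.0821] [-1.798e+02 -1.000e-02 -9.081e+01] F [-0.4 -0.7  0.3] w 0.0043 t 7.28
OFFSET [-0.8, 3.2, 70.6] ROT [-0.0036, -0.0002, 0.0008]
```

```bash
python3 -m pendant '{"offset":[[0,1,30],[0,1,55],[0,1,69],[0,1,69],[0,1,69]],"rot":[[0,0,0],[0,0,0],[0,0,0],[0,0,0],[0,0,0]],"claw":[0.9,0.9,0.9,0.7,0]}' 3;  python3 -m pendant '{"offset":[[0,0,0],[0,0,0],[0,0,0],[0,0,0],[0,0,0]],"rot":[[0,0,0],[0,0,0],[0,0,0],[0,0,0],[0,0,0]],"claw":[-0.3,-0.4,-0.5,-0.5,-0.5]}' 3; python3 -c "
from h import *
go(.617,-.036,.0115,-90.86)"
```

```text
t: 7.9
tool_pos: [0.4996, -0.0423, 0.013]
ee_rot: [-179.9, -0.0, -90.9]
contact_force: [1.0, 0.8, 0.3]
grip_width: 0.0162
t: 8.52
tool_pos: [0.4986, -0.0419, 0.0126]
ee_rot: [-180.0, 0.0, -90.9]
contact_force: [-0.2, 0.6, 0.4]
grip_width: 0.0619
at [ 0.4986 -0.0419  0.0126] [-179.99    0.    -90.87] F [-0.2  0.6  0.4] w 0.0619 t 8.53
OFFSET [-7.7, -118.3, 1.1] ROT [-0.0001, 0.0, -0.0002]
```

```bash
python3 -m pendant '{"offset":[[-2,-20,1],[-4,-46,1],[-6,-72,1],[-8,-98,1],[-8,-110,1]],"rot":[[0,0,0],[0,0,0],[0,0,0],[0,0,0],[0,0,0]],"claw":[-0.5,-0.5,-0.5,-0.5,-0.5]}' 3;  python3 -m pendant '{"offset":[[0,-8,0],[0,-14,0],[0,-16,0],[0,-18,0],[0,-19,0]],"rot":[[0,0,0],[0,0,0],[0,0,0],[0,0,0],[0,0,0]],"claw":[-0.5,-0.5,-0.5,-0.5,-0.5]}' 3; python3 -c "
from h import *
go(.6325,-.036,.0115,-90.86)"
```

```text
t: 9.15
tool_pos: [0.6095, -0.0353, 0.0115]
ee_rot: [180.0, 0.0, -90.9]
contact_force: [-2.8, 0.5, 4.1]
grip_width: 0.0623
t: 9.78
tool_pos: [0.6276, -0.036, 0.0115]
ee_rot: [180.0, -0.0, -90.9]
contact_force: [-1.6, -0.4, 3.2]
grip_width: 0.0625
at [ 0.6276 -0.036   0.0115] [ 1.7999e+02 -1.0000e-02 -9.0870e+01] F [-1.6 -0.4  3.2] w 0.0625 t 9.78
OFFSET [-0.1, -4.9, 0.0] ROT [0.0001, -0.0001, -0.0002]
```

```bash
python3 -m pendant '{"offset":[[0,-2,0],[0,-4,0],[0,-5,0],[0,-6,0],[0,-7,0]],"rot":[[0,0,0],[0,0,0],[0,0,0],[0,0,0],[0,0,0]],"claw":[-0.5,-0.5,-0.5,-0.5,-0.5]}' 3; python3 -c "
from h import *
go(.6325,-.036,.0115,-90.86)"
```

```text
t: 10.4
tool_pos: [0.6342, -0.036, 0.0115]
ee_rot: [179.9, -0.0, -90.9]
contact_force: [-3.8, 0.5, 3.3]
grip_width: 0.0624
at [ 0.6342 -0.036   0.0115] [179.92  -0.   -90.87] F [-3.8  0.5  3.3] w 0.0624 t 10.4
OFFSET [0.1, 1.7, 0.0] ROT [0.0013, -0.0, -0.0002]
```

```bash
python3 -m pendant '{"offset":[[0,-1,0],[0,-2,0],[0,-2,0]],"rot":[[0,0,0],[0,0,0],[0,0,0]],"claw":[-0.5,-0.5,-0.5]}' 3; python3 -c "
from h import *
go(.6325,-.036,.0115,-90.86)
c=r.capture('scene'); crop(c,250,170,350,270,6,'a4.png')"
```

```text
t: 10.78
tool_pos: [0.6345, -0.036, 0.0113]
ee_rot: [179.7, -0.0, -90.9]
contact_force: [-6.8, 1.0, 7.3]
grip_width: 0.062
at [ 0.6345 -0.036   0.0113] [ 1.7973e+02 -1.0000e-02 -9.0870e+01] F [-6.8  1.   7.3] w 0.062 t 10.78
OFFSET [0.1, 2.0, -0.2] ROT [0.0048, -0.0001, -0.0003]
```

View pics/a4.png

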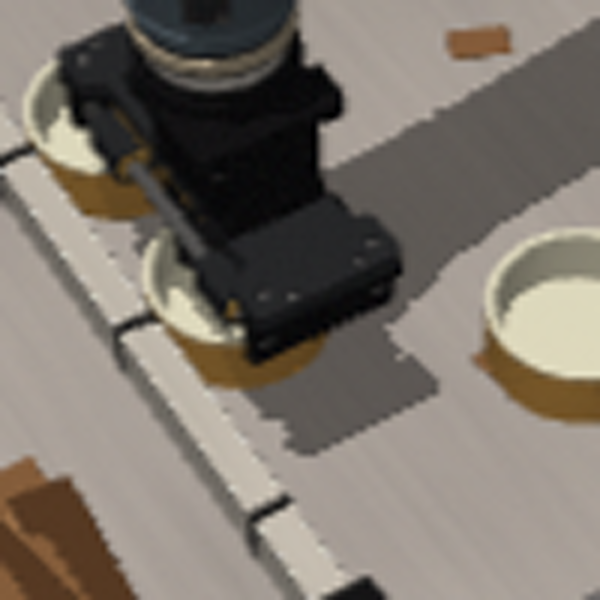

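```bash
python3 -m pendant '{"offset":[[0,0,0],[0,1,0],[0,3,0],[0,4,-30],[0,4,-75]],"rot":[[0,0,0],[0,0,0],[0,0,0],[0,0,0],[0,0,0]],"claw":[0.5,0.5,0.5,0.7,0.7]}' 10; python3 -c "
from h import *
go(.508,.070,.07,-90.86)
"
```

```text
t: 11.45
tool_pos: [0.6318, -0.036, 0.0859]
ee_rot: [179.8, -0.0, -90.9]
contact_force: [0.4, 0.6, 0.1]
grip_width: 0.0235
at [ 0.6318 -0.036   0.0859] [179.84  -0.   -90.87] F [0.4 0.6 0.1] w 0.0235 t 11.45
OFFSET [-104.1, 125.3, 16.2] ROT [0.0028, -0.0, -0.0001]
```

```bash
python3 -m pendant '{"offset":[[-30,33,0],[-70,80,0],[-104,125,0],[-104,125,0],[-104,125,10]],"rot":[[0,0,0],[0,0,0],[0,0,0],[0,0,0],[0,0,0]],"claw":[0.9,0.9,0.9,0.9,0.9]}' 3; python3 -c "
from h import *
go(.508,.070,.0115,-90.86)
for n in('top','scene'):
    c=r.capture(n); print(n,[tinfit(c,g) for g in [(.63,-.161),(.632,-.036),(.507,.07)]])"
```

```text
t: 12.08
tool_pos: [0.5111, 0.0698, 0.0772]
ee_rot: [-179.8, 0.0, -90.9]
contact_force: [-0.0, 0.1, 0.2]
grip_width: 0.0045
at [0.5111 0.0698 0.0772] [-1.7977e+02  2.0000e-02 -9.0880e+01] F [-0.   0.1  0.2] w 0.0045 t 12.07
OFFSET [-0.1, 3.4, 65.7] ROT [-0.0041, 0.0003, -0.0003]
top [(array([ 0.63190372, -0.16101   ]), np.int64(270), np.float64(0.00476044198036828)), (array([ 0.63414892, -0.03695664]), np.int64(261), np.float64(0.0048099056762781495)), (array([0.507, 0.07 ]), np.int64(0), np.float64(nan))]
scene [(array([ 0.63341988, -0.15803933]), np.int64(321), np.float64(0.0038718126704097374)), (array([ 0.63598584, -0.03397065]), np.int64(359), np.float64(0.0040605949106916174)), (array([0.50870642, 0.07155683]), np.int64(208), np.float64(0.0017255184003671879))]
  return _methods._mean(a, axis=axis, dtype=dtype,
  ret = ret.dtype.type(ret / rcount)
```

```bash
python3 -m pendant '{"offset":[[0,1,30],[0,1,50],[0,1,64],[0,1,64],[0,1,64]],"rot":[[0,0,0],[0,0,0],[0,0,0],[0,0,0],[0,0,0]],"claw":[0.9,0.9,0.9,0.7,0]}' 3;  python3 -m pendant '{"offset":[[0,0,0],[0,0,0],[0,0,0],[0,0,0],[0,0,0]],"rot":[[0,0,0],[0,0,0],[0,0,0],[0,0,0],[0,0,0]],"claw":[-0.3,-0.4,-0.5,-0.5,-0.5]}' 3; python3 -c "
from h import *
go(.617,.0892,.0115,-90.86)"
```

```text
t: 12.8
tool_pos: [0.5091, 0.0698, 0.013]
ee_rot: [-179.9, 0.0, -90.9]
contact_force: [-0.3, 0.4, -0.2]
grip_width: 0.0164
t: 13.42
tool_pos: [0.5083, 0.0699, 0.0126]
ee_rot: [-180.0, -0.0, -90.9]
contact_force: [-0.4, -0.7, -0.3]
grip_width: 0.0624
at [0.5083 0.0699 0.0126] [-1.800e+02 -1.000e-02 -9.087e+01] F [-0.4 -0.7 -0.3] w 0.0624 t 13.43
OFFSET [-21.0, -108.4, 1.1] ROT [-0.0001, -0.0001, -0.0002]
```

```bash
python3 -m pendant '{"offset":[[-5,-20,0],[-10,-46,0],[-15,-72,0],[-20,-96,0],[-21,-108,0]],"rot":[[0,0,0],[0,0,0],[0,0,0],[0,0,0],[0,0,0]],"claw":[-0.5,-0.5,-0.5,-0.5,-0.5]}' 3;  python3 -m pendant '{"offset":[[0,-6,0],[0,-10,0],[0,-13,0],[0,-15,0],[0,-16,0]],"rot":[[0,0,0],[0,0,0],[0,0,0],[0,0,0],[0,0,0]],"claw":[-0.5,-0.5,-0.5,-0.5,-0.5]}' 3; python3 -c "
from h import *
go(.6325,.0892,.0115,-90.86)"
```

```text
t: 14.05
tool_pos: [0.6175, 0.0896, 0.0124]
ee_rot: [-180.0, 0.0, -90.9]
contact_force: [-1.2, -0.2, 0.5]
grip_width: 0.062
t: 14.68
tool_pos: [0.6325, 0.089, 0.0125]
ee_rot: [180.0, -0.0, -90.9]
contact_force: [-0.6, 0.9, -1.3]
grip_width: 0.0623
at [0.6325 0.089  0.0125] [ 1.7999e+02 -1.0000e-02 -9.0870e+01] F [-0.6  0.9 -1.3] w 0.0623 t 14.68
OFFSET [-0.2, 0.0, 1.0] ROT [0.0001, -0.0001, -0.0002]
```

```bash
python3 -m pendant '{"offset":[[0,-1,0],[0,-2,0],[0,-3,0],[0,-3.5,0],[0,-4,0]],"rot":[[0,0,0],[0,0,0],[0,0,0],[0,0,0],[0,0,0]],"claw":[-0.5,-0.5,-0.5,-0.5,-0.5]}' 3; python3 -m pendant '{"offset":[[0,-1,0],[0,-1,0]],"rot":[[0,0,0],[0,0,0]],"claw":[-0.5,-0.5]}' 3
```

```text
t: 15.3
tool_pos: [0.6356, 0.089, 0.0124]
ee_rot: [179.9, -0.0, -90.9]
contact_force: [-3.8, 0.4, 2.0]
grip_width: 0.0622
t: 15.55
tool_pos: [0.636, 0.0892, 0.0123]
ee_rot: [179.8, -0.0, -90.9]
contact_force: [-5.0, 1.3, 2.9]
grip_width: 0.0622
```

Contact (5 N, stalled). Release, retreat left to see the row.

```bash
python3 -m pendant '{"offset":[[0,0,0],[0,1,0],[0,3,0],[0,4,-30],[0,4,-80]],"rot":[[0,0,0],[0,0,0],[0,0,0],[0,0,0],[0,0,0]],"claw":[0.5,0.5,0.5,0.5,0.5]}' 10; python3 -m pendant '{"offset":[[-40,50,-50],[-70,100,-70],[-110,150,-90],[-150,150,-90],[-190,150,-90]],"rot":[[0,0,0],[0,0,0],[0,0,0],[0,0,0],[0,0,0]],"claw":[0,-0.3,-0.3,-0.3,-0.3]}' 10;python3 -c "
from h import *
for n in('top','scene'):
    c=r.capture(n); np.savez(n+'1.npz',**c); cv2.imwrite('pics/b_'+n+'.png',c['image'][:,:,::-1])
c=dict(np.load('top1.npz'));crop(c,245,130,430,210,4.3,'b_tc.png')
c=dict(np.load('scene1.npz'));crop(c,215,130,365,290,3.7,'b_sc.png')
"
```

```text
t: 16.18
tool_pos: [0.6324, 0.0887, 0.0917]
ee_rot: [179.8, -0.0, -90.9]
contact_force: [1.5, -0.4, 0.7]
grip_width: 0.0253
t: 16.8
tool_pos: [0.4855, 0.284, 0.1842]
ee_rot: [-179.8, 0.1, -90.7]
contact_force: [1.2, -0.7, -0.5]
grip_width: 0.0555
```

View pics/b_tc.png

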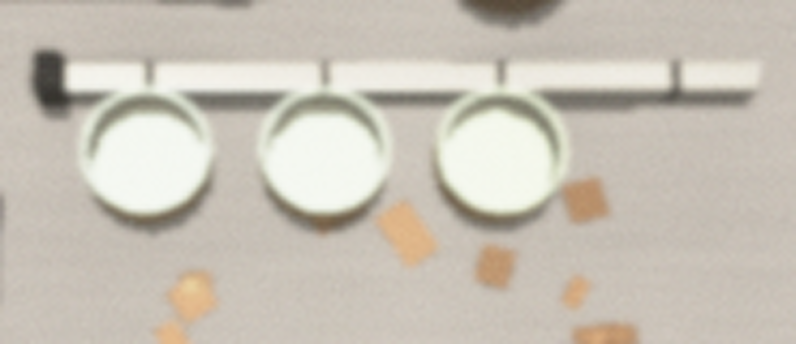

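View pics/b_sc.png

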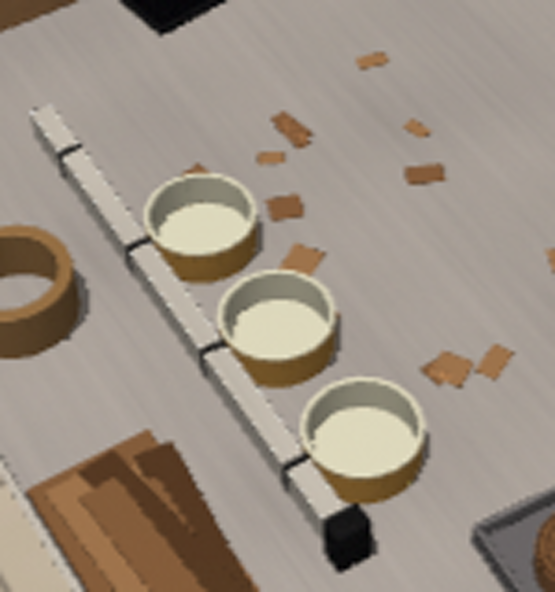

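View pics/b_scene.png

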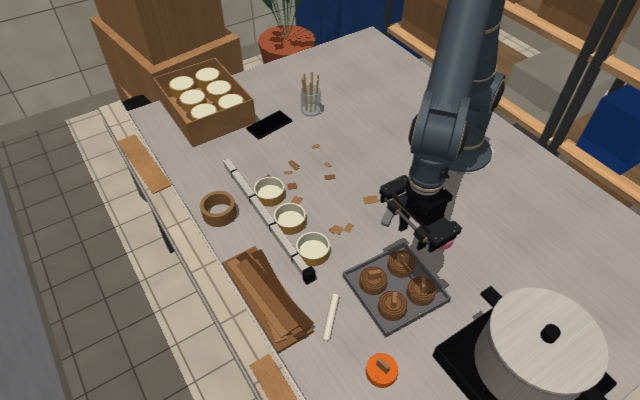

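```bash
cat >> h.py <<'E'
# rail frame in averaged camera world; A=0.015 slope
def rowcheck(c,cam,guess=((.634,.089),(.633,-.036),(.631,-.161))):
    W=pc(c); o=[]
    for xy in guess:
        xy=np.array(xy,float)
        for it in range(5):
            d=np.hypot(W[...,0]-xy[0],W[...,1]-xy[1])
            m=(abs(d-.0435)<.008)&(W[...,2]>.024)&(W[...,2]<.042)&(W[...,0]<.662)
            p=W[m][:,:2]; s=least_squares(lambda q:np.hypot(p[:,0]-q[0],p[:,1]-q[1])-.0435,xy,loss="soft_l1",f_scale=.002); xy=s.x
        o.append(xy)
    return np.array(o)
E
python3 - <<'E'
from h import *
np.set_printoptions(suppress=True,precision=4)
T=dict(np.load("top1.npz"));S=dict(np.load("scene1.npz"))
a=rowcheck(T,0);b=rowcheck(S,0);print(a,b,(a+b)/2)
mT=np.array([[.6889,.0867],[.6869,-.0378],[.6848,-.1632]]);mS=np.array([[.689,.09],[.6873,-.0358],[.6856,-.1603]])
for t,m in((a,mT),(b,mS)):
    d=t-m; print("along",(d@[.015,1])*1000,"off rail centre (want -55)",(d@[1,-.015])*1000)
# inserts and tray
c=T;crop(c,165,165,255,245,7,'tr_t.png'); crop(S,340,240,450,335,6,'tr_s.png')
T0=dict(np.load("top0.npz"));S0=dict(np.load("scene0.npz"))
crop(T0,165,165,255,245,7,'tr_t.png'); crop(S0,340,240,450,335,6,'tr_s.png')
for n,c in(("T",T0),("S",S0)):
    W=pc(c)
    m=(W[...,2]>.045)&(W[...,2]<.062)&(W[...,0]>.4)&(W[...,0]<.68)&(W[...,1]>.2)&(W[...,1]<.42)
    k,l,st,ce=cv2.connectedComponentsWithStats(m.astype(np.uint8))
    for i in range(1,k):
        if st[i,4]>=5:
            p=W[l==i]; q=p[:,:2]-p[:,:2].mean(0); U=np.linalg.svd(q,full_matrices=False); print(n,st[i,4],p.mean(0),"yaw",np.degrees(np.arctan2(U[2][0,1],U[2][0,0])),"px",ce[i],np.median(p[:,2]),"sd",U[1]/np.sqrt(len(q)))
E
```

```text
[[ 0.6346  0.0885]
 [ 0.6326 -0.0371]
 [ 0.6302 -0.1613]] [[ 0.6365  0.0921]
 [ 0.6348 -0.0337]
 [ 0.6323 -0.1583]] [[ 0.6356  0.0903]
 [ 0.6337 -0.0354]
 [ 0.6312 -0.1598]]
along [ 0.9639 -0.0935  1.1195] off rail centre (want -55) [-54.2799 -54.2995 -54.6261]
along [1.312  1.3381 1.1847] off rail centre (want -55) [-52.487  -52.5795 -53.3691]
T 39 [0.5599 0.3409 0.0574] yaw -131.10097174368244 px [192.1026 188.7179] 0.058371560698075475 sd [0.0094 0.0031]
T 45 [0.557  0.2565 0.0567] yaw 158.42299029539214 px [221.0889 189.2444] 0.05779348450247057 sd [0.0087 0.0034]
T 44 [0.473  0.348  0.0578] yaw -126.98534364755861 px [188.6136 218.3409] 0.05843733349165048 sd [0.0095 0.0031]
T 47 [0.4627 0.2563 0.0574] yaw 143.03461995348636 px [220.4468 221.3404] 0.05850040020813485 sd [0.0086 0.0033]
S 76 [0.4653 0.261  0.0554] yaw 144.98204584024154 px [402.3289 255.8816] 0.056711868095051354 sd [0.0089 0.0037]
S 74 [0.5596 0.2619 0.0555] yaw -23.900217100050675 px [373.6757 272.7973] 0.05701303152257875 sd [0.0092 0.0034]
S 62 [0.4761 0.353  0.0557] yaw 55.62826066831868 px [422.6452 283.4032] 0.05729804330274835 sd [0.0101 0.0033]
S 58 [0.563  0.3462 0.0564] yaw 46.8049642692477 px [393.6552 297.9655] 0.057473084013792364 sd [0.0099 0.0031]
```

View pics/tr_t.png

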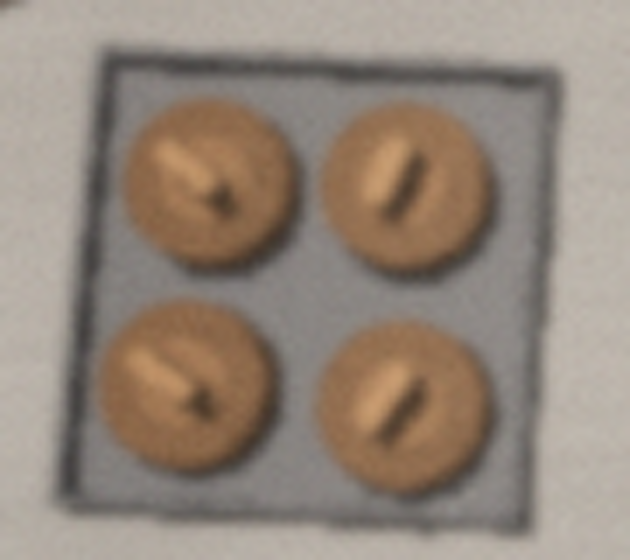

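View pics/tr_s.png

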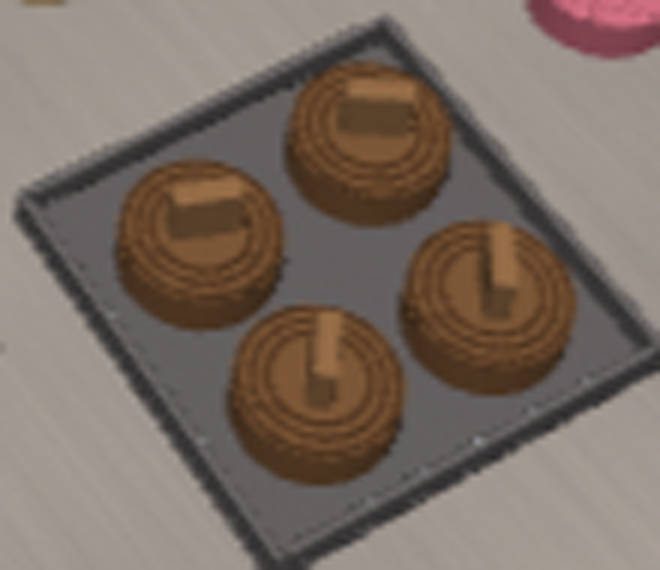

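```bash
python3 - <<'E'
from h import *
s=r.observe(); print(np.round(s["qpos"],1))
go(.464,.2587,.09,-126); go(.464,.2587,.09,54); go(.5583,.2592,.09,-113)
for n in ("top0.npz","scene0.npz"):
    W=pc(dict(np.load(n)))
    for x,y in((.464,.2587),(.5583,.2592),(.4745,.3505),(.5615,.3435)):
        m=(W[...,2]>.053)&(W[...,2]<.064)&(np.hypot(W[...,0]-x,W[...,1]-y)<.025); p=W[m][:,:2].astype(np.float32)
        print(n,m.sum(),np.round(p.mean(0),4),[np.round(v,3) for v in cv2.minAreaRect(p*1000)])
E
```

```text
[ -25.9   19.1  -11.2  105.4    4.2   55.6 -129.3]
at [0.4854 0.2873 0.1834] [-179.9     0.25  -90.41] F [-0.6  0.4  0.3] w 0.0564 t 16.9
OFFSET [29.2, 21.3, 93.3] ROT [-0.0004, 0.0048, 0.6211]
at [0.4854 0.2873 0.1834] [-179.9     0.25  -90.41] F [-0.6  0.4  0.3] w 0.0564 t 16.9
OFFSET [29.2, 21.3, 93.3] ROT [-0.0063, -0.0005, -2.5205]
at [0.4854 0.2873 0.1834] [-179.9     0.25  -90.41] F [-0.6  0.4  0.3] w 0.0564 t 16.9
OFFSET [28.0, -73.0, 93.5] ROT [-0.0009, 0.0047, 0.3942]
top0.npz 42 [0.4627 0.2569] [array([463.116, 257.097]), array([10.496, 28.726]), np.float64(52.5)]
top0.npz 44 [0.557  0.2573] [array([557.081, 257.472]), array([10.426, 29.879]), np.float64(65.055)]
top0.npz 40 [0.473  0.3485] [array([473.13 , 349.059]), array([30.074,  9.607]), np.float64(54.2)]
top0.npz 38 [0.5608 0.342 ] [array([560.755, 342.133]), array([28.529,  9.775]), np.float64(49.528)]
scene0.npz 57 [0.4649 0.2601] [array([464.23 , 260.178]), array([13.509, 29.483]), np.float64(49.917)]
scene0.npz 58 [0.5592 0.2615] [array([557.988, 260.83 ]), array([12.35 , 30.073]), np.float64(64.273)]
scene0.npz 49 [0.4747 0.3521] [array([474.16 , 351.314]), array([31.507, 10.003]), np.float64(51.441)]
scene0.npz 51 [0.5618 0.3447] [array([562.085, 344.961]), array([31.706, 10.122]), np.float64(48.398)]
```

```bash
python3 -m pendant '{"offset":[[-10,-20,0],[-25,-40,0],[-40,-60,10],[-55,-75,30],[-55,-75,60]],"rot":[[0,0,-0.17],[0,0,-0.34],[0,0,-0.51],[0,0,-0.68],[0,0,-0.85]],"claw":[0,0,0,0,0]}' 15; python3 -c "
from h import *
go(.5613,.3434,.085,-41)"
```

```text
t: 17.52
tool_pos: [0.5645, 0.3358, 0.1225]
ee_rot: [-179.8, -0.1, -41.9]
contact_force: [-1.0, -0.5, -0.3]
grip_width: 0.0438
at [0.5645 0.3358 0.1225] [-1.798e+02 -6.000e-02 -4.190e+01] F [-1.  -0.5 -0.3] w 0.0438 t 17.52
OFFSET [-7.5, -3.4, 37.5] ROT [-0.0034, -0.001, -0.0157]
```

```bash
python3 -m pendant '{"offset":[[-7,-3,15],[-7,-3,30],[-7,-3,37],[-7,-3,37]],"rot":[[0,0,-0.016],[0,0,-0.016],[0,0,-0.016],[0,0,-0.016]],"claw":[0,0,0,0]}' 15; python3 -c "
from h import *
go(.5613,.3434,.033,-41)"
```

```text
t: 18.02
tool_pos: [0.5592, 0.3418, 0.0856]
ee_rot: [180.0, -0.0, -41.3]
contact_force: [-0.4, -0.7, 1.1]
grip_width: 0.0434
at [0.5592 0.3418 0.0856] [ 1.7999e+02 -3.0000e-02 -4.1300e+01] F [-0.4 -0.7  1.1] w 0.0434 t 18.02
OFFSET [0.5, -2.6, 52.6] ROT [0.0002, -0.0005, -0.0053]
```

```bash
python3 -m pendant '{"offset":[[0,-2.5,20],[0,-2.5,38],[0,-2.5,49],[0,-2.5,52],[0,-2.5,52]],"rot":[[0,0,0],[0,0,0],[0,0,0],[0,0,0],[0,0,0]],"claw":[0,0,0,0,0]}' 15; python3 -c "
from h import *
go(.5613,.3434,.033,-41)
c=r.capture('scene'); crop(c,340,210,460,330,5,'d1.png')"
```

```text
t: 18.65
tool_pos: [0.5608, 0.344, 0.0334]
ee_rot: [180.0, 0.0, -41.3]
contact_force: [-0.3, 1.1, -0.7]
grip_width: 0.0434
at [0.5608 0.344  0.0334] [180.     0.   -41.25] F [-0.3  1.1 -0.7] w 0.0434 t 18.65
OFFSET [0.8, 0.2, 0.4] ROT [0.0, 0.0, -0.0044]
```

View pics/d1.png

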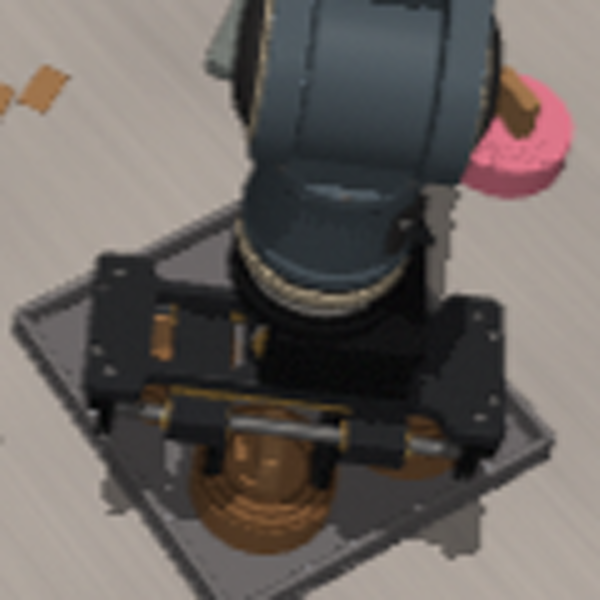

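Fingers straddle the tab of the nearest (far-left) insert at (265,465). Close.

```bash
python3 -m pendant '{"offset":[[0,0,0],[0,0,0],[0,0,0],[0,0,0],[0,0,0]],"rot":[[0,0,0],[0,0,0],[0,0,0],[0,0,0],[0,0,0]],"claw":[0.5,0.8,1,1,1]}' 15; python3 -m pendant '{"offset":[[0,0,-15],[0,0,-40],[0,0,-70],[0,0,-95],[0,0,-95]],"rot":[[0,0,0],[0,0,0],[0,0,0],[0,0,0],[0,0,0]],"claw":[1,1,1,1,1]}' 15; python3 -c "
from h import *
c=r.capture('top'); crop(c,160,150,350,260,4,'d2.png')
c=r.capture('scene'); crop(c,340,180,460,330,4,'d2s.png')
go(.631,-.1605,.13)"
```

```text
t: 19.32
tool_pos: [0.5609, 0.344, 0.0337]
ee_rot: [-180.0, -0.0, -41.3]
contact_force: [-1.0, -0.7, 1.0]
grip_width: 0.0098
t: 19.95
tool_pos: [0.5622, 0.3451, 0.1316]
ee_rot: [-179.7, -0.1, -41.3]
contact_force: [0.8, 0.3, -0.8]
grip_width: 0.0096
at [0.5605 0.3437 0.1284] [ 1.7998e+02 -1.0000e-02 -4.1250e+01] F [-0.6  0.  -1.4] w 0.0105 t 20.05
OFFSET [385.4, 332.6, -1.4] ROT [0.0004, -0.0002, -0.0]
```

View pics/d2s.png

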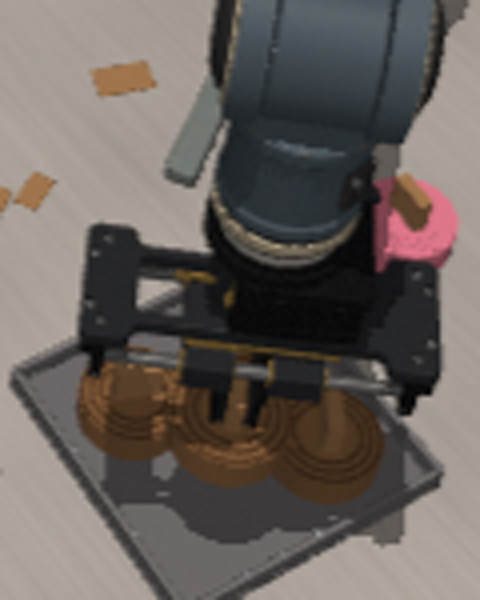

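View pics/d2.png

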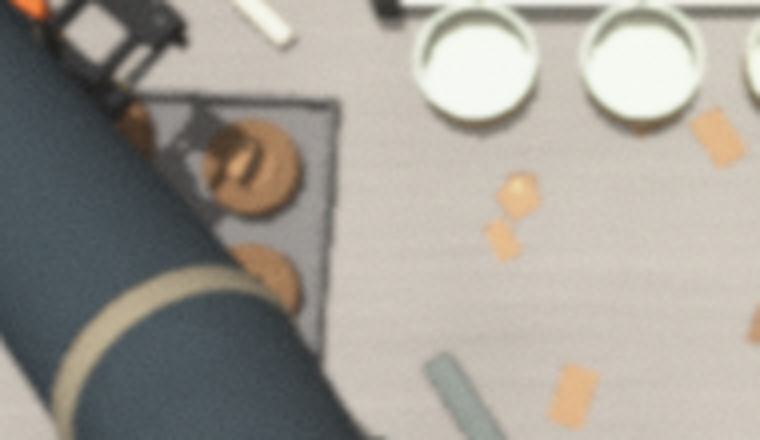

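```bash
python3 -m pendant '{"offset":[[30,26,0],[75,65,0],[120,104,0],[165,143,0],[205,178,0]],"rot":[[0,0,0],[0,0,0],[0,0,0],[0,0,0],[0,0,0]],"claw":[1,1,1,1,1]}' 15;python3 -m pendant '{"offset":[[40,35,0],[85,73,0],[130,112,0],[165,143,0],[178,153,0]],"rot":[[0,0,0],[0,0,0],[0,0,0],[0,0,0],[0,0,0]],"claw":[1,1,1,1,1]}' 15; python3 -m pendant '{"offset":[[0,0,0]],"rot":[[0,0,0]],"claw":[1]}' 15; python3 -c "
from h import *
go(.631,-.1605,.07,-41)"
```

```text
t: 20.68
tool_pos: [0.5967, 0.0721, 0.127]
ee_rot: [179.9, 0.1, -41.3]
contact_force: [1.2, -0.5, -0.8]
grip_width: 0.0098
t: 21.3
tool_pos: [0.629, -0.1621, 0.1267]
ee_rot: [179.8, 0.1, -41.6]
contact_force: [-0.6, 0.6, -1.3]
grip_width: 0.0098
t: 21.42
tool_pos: [0.6298, -0.1581, 0.1273]
ee_rot: [179.9, 0.1, -41.4]
contact_force: [0.2, 1.3, -0.6]
grip_width: 0.0098
at [ 0.6298 -0.1581  0.1273] [ 1.7995e+02  1.1000e-01 -4.1360e+01] F [ 0.2  1.3 -0.6] w 0.0098 t 21.43
OFFSET [2.7, 1.0, 57.2] ROT [0.0009, 0.002, -0.0062]
```

```bash
python3 -m pendant '{"offset":[[2.5,1,20],[2.5,1,45],[2.5,1,57],[2.5,1,57],[2.5,1,57]],"rot":[[0,0,0],[0,0,0],[0,0,0],[0,0,0],[0,0,0]],"claw":[1,1,1,1,1]}' 15; python3 -c "
from h import *
go(.631,-.1605,.031,-41)
c=r.capture('scene'); crop(c,220,110,340,230,5,'d3.png')
c=r.capture('top'); crop(c,310,140,430,230,5,'d3t.png')"
```

```text
t: 22.05
tool_pos: [0.6324, -0.1593, 0.0722]
ee_rot: [-180.0, -0.1, -41.2]
contact_force: [-0.2, -0.2, 0.5]
grip_width: 0.01
at [ 0.6324 -0.1593  0.0722] [-1.7995e+02 -6.0000e-02 -4.1200e+01] F [-0.2 -0.2  0.5] w 0.01 t 22.05
OFFSET [-0.3, 1.8, 41.2] ROT [-0.0008, -0.001, -0.0035]
```

View pics/d3.png

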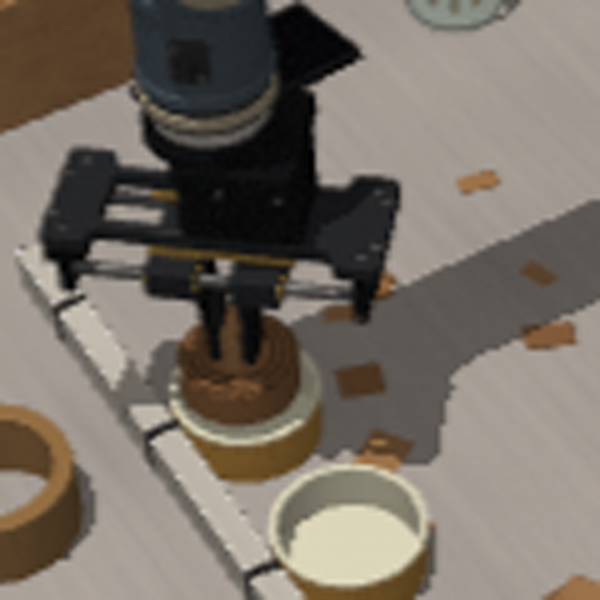

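View pics/d3t.png

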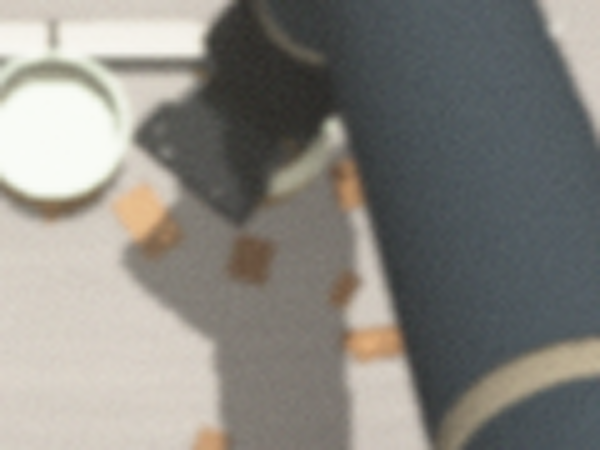

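```bash
python3 -m pendant '{"offset":[[0,1.5,10],[0,1.5,20],[0,1.5,28],[0,1.5,34],[0,1.5,37]],"rot":[[0,0,0],[0,0,0],[0,0,0],[0,0,0],[0,0,0]],"claw":[1,1,1,1,1]}' 15; python3 -c "
from h import *
go(.631,-.1605,.031,-41)"
```

```text
t: 22.78
tool_pos: [0.6305, -0.1609, 0.0339]
ee_rot: [180.0, 0.0, -41.3]
contact_force: [-0.4, -0.1, -0.9]
grip_width: 0.01
at [ 0.6305 -0.1609  0.0339] [ 1.7998e+02  3.0000e-02 -4.1250e+01] F [-0.4 -0.1 -0.9] w 0.01 t 22.77
OFFSET [0.1, -0.6, 2.9] ROT [0.0003, 0.0006, -0.0044]
```

No lateral force. Press down to the bottom.

```bash
python3 -m pendant '{"offset":[[0,0,1],[0,0,2],[0,0,3],[0,0,4],[0,0,4]],"rot":[[0,0,0],[0,0,0],[0,0,0],[0,0,0],[0,0,0]],"claw":[1,1,1,1,1]}' 15; python3 -c "
from h import *
go(.631,-.1605,.031,-41)"
```

```text
t: 23.4
tool_pos: [0.6309, -0.161, 0.0316]
ee_rot: [-180.0, -0.0, -41.3]
contact_force: [-1.9, -0.4, 4.8]
grip_width: 0.01
at [ 0.6309 -0.161   0.0316] [-1.800e+02 -4.000e-02 -4.126e+01] F [-1.9 -0.4  4.8] w 0.01 t 23.4
OFFSET [-0.3, -0.4, 0.6] ROT [-0.0001, -0.0006, -0.0045]
```

```bash
python3 -m pendant '{"offset":[[0,0,-1],[0,0,-1],[0,0,-1],[0,0,-30],[0,0,-80]],"rot":[[0,0,0],[0,0,0],[0,0,0],[0,0,0],[0,0,0]],"claw":[0.5,0.5,0.5,0.5,0.5]}' 15; python3 -c "
from h import *
go(.4740,.3503,.12,-37)"
```

```text
t: 24.02
tool_pos: [0.629, -0.1607, 0.1092]
ee_rot: [179.9, 0.3, -41.2]
contact_force: [0.2, -0.0, 0.1]
grip_width: 0.0216
at [ 0.629  -0.1607  0.1092] [179.86   0.26 -41.24] F [ 0.2 -0.   0.1] w 0.0216 t 24.02
OFFSET [-453.5, -282.0, -9.5] ROT [0.0022, 0.0045, -0.0741]
```

```bash
python3 -m pendant '{"offset":[[-30,-20,-10],[-80,-50,-20],[-130,-80,-20],[-180,-112,-20],[-225,-140,-20]],"rot":[[0,0,0],[0,0,0],[0,0,-0.04],[0,0,-0.07],[0,0,-0.08]],"claw":[0.3,0,0,0,0]}' 15; python3 -m pendant '{"offset":[[-45,-28,0],[-95,-60,0],[-145,-90,0],[-190,-120,0],[-225,-141,0]],"rot":[[0,0,0],[0,0,0],[0,0,0],[0,0,0],[0,0,0]],"claw":[0,0,0,0,0]}' 15; python3 -m pendant '{"offset":[[0,0,0]],"rot":[[0,0,0]],"claw":[0]}'; python3 -c "
from h import *
go(.4738,.3503,.07,-36.5)"
```

```text
t: 24.65
tool_pos: [0.5531, 0.0948, 0.1307]
ee_rot: [-180.0, -0.0, -36.6]
contact_force: [1.1, 0.3, 0.7]
grip_width: 0.0431
t: 25.28
tool_pos: [0.4563, 0.3427, 0.1306]
ee_rot: [-180.0, 0.0, -36.5]
contact_force: [0.1, -1.0, -0.0]
grip_width: 0.0435
t: 25.4
tool_pos: [0.4551, 0.3443, 0.1308]
ee_rot: [-179.9, 0.1, -36.2]
contact_force: [-0.7, -0.5, 0.1]
grip_width: 0.0435
at [0.4551 0.3443 0.1308] [-1.7991e+02  1.1000e-01 -3.6250e+01] F [-0.7 -0.5  0.1] w 0.0435 t 25.4
OFFSET [11.7, -15.8, 60.8] ROT [-0.0016, 0.0019, 0.0044]
```

```bash
python3 -m pendant '{"offset":[[10,-14,10],[11.5,-16,30],[11.5,-16,48],[11.5,-16,60],[11.5,-16,60]],"rot":[[0,0,0],[0,0,0],[0,0,0],[0,0,0],[0,0,0]],"claw":[0,0,0,0,0]}' 15; python3 -c "
from h import *
go(.4738,.3503,.033,-36.5)"
```

```text
t: 26.02
tool_pos: [0.4755, 0.3452, 0.069]
ee_rot: [179.8, 0.0, -36.7]
contact_force: [-0.2, 0.2, -0.3]
grip_width: 0.0433
at [0.4755 0.3452 0.069 ] [ 1.7983e+02  5.0000e-02 -3.6670e+01] F [-0.2  0.2 -0.3] w 0.0433 t 26.02
OFFSET [-4.4, -3.2, 36.0] ROT [0.0029, 0.0009, -0.003]
```

```bash
python3 -m pendant '{"offset":[[0,0,0],[0,0,0]],"rot":[[0,0,0],[0,0,0]],"claw":[0,0]}'; python3 -c "
from h import *
go(.4738,.3503,.033,-36.5)"
```

```text
t: 26.28
tool_pos: [0.4767, 0.3465, 0.0713]
ee_rot: [-179.9, -0.0, -36.7]
contact_force: [-0.2, -0.4, 0.3]
grip_width: 0.0437
at [0.4767 0.3465 0.0713] [-1.7992e+02 -3.0000e-02 -3.6660e+01] F [-0.2 -0.4  0.3] w 0.0437 t 26.27
OFFSET [-4.6, -1.3, 38.3] ROT [-0.0014, -0.0005, -0.0028]
```

```bash
python3 -m pendant '{"offset":[[-4.5,-1.3,5],[-4.5,-1.3,20],[-4.5,-1.3,34],[-4.5,-1.3,37],[-4.5,-1.3,37]],"rot":[[0,0,0],[0,0,0],[0,0,0],[0,0,0],[0,0,0]],"claw":[0,0,0,0,0]}' 15; python3 -c "
from h import *
go(.4738,.3503,.033,-36.5)"
```

```text
t: 26.9
tool_pos: [0.4734, 0.3497, 0.033]
ee_rot: [180.0, 0.0, -36.7]
contact_force: [-0.4, 0.5, -0.8]
grip_width: 0.0435
at [0.4734 0.3497 0.033 ] [ 1.7995e+02  1.0000e-02 -3.6670e+01] F [-0.4  0.5 -0.8] w 0.0435 t 26.9
OFFSET [-0.0, -0.8, -0.0] ROT [0.0008, 0.0002, -0.0029]
```

```bash
python3 -m pendant '{"offset":[[0,-0.5,0],[0,-0.5,0],[0,-0.5,0],[0,-0.5,0],[0,-0.5,0]],"rot":[[0,0,0],[0,0,0],[0,0,0],[0,0,0],[0,0,0]],"claw":[0.5,0.8,1,1,1]}' 15; python3 -m pendant '{"offset":[[0,0,-15],[0,0,-40],[0,0,-70],[0,0,-95],[0,0,-100]],"rot":[[0,0,0],[0,0,0],[0,0,0],[0,0,0],[0,0,0]],"claw":[1,1,1,1,1]}' 15; python3 -c "
from h import *
c=r.capture('scene');np.savez('scene2.npz',**c);cv2.imwrite('pics/e1.png',c['image'][:,:,::-1])
print(rowcheck(c,0))
go(.633,-.0357,.13,-36.7)"
```

```text
t: 27.52
tool_pos: [0.4739, 0.3503, 0.0337]
ee_rot: [-180.0, -0.0, -36.7]
contact_force: [-0.7, 0.2, 0.8]
grip_width: 0.0101
t: 28.15
tool_pos: [0.4748, 0.3511, 0.1361]
ee_rot: [-179.8, -0.1, -36.7]
contact_force: [-0.3, 0.6, -1.0]
grip_width: 0.0099
[[ 0.63668317  0.09204693]
 [ 0.6344809  -0.0339196 ]
 [ 0.6324118  -0.15796056]]
at [0.4745 0.3507 0.1354] [-1.7983e+02 -6.0000e-02 -3.6670e+01] F [-0.1 -0.5 -0.6] w 0.0098 t 28.2
OFFSET [357.9, 215.3, 5.2] ROT [-0.0029, -0.0011, 0.0005]
```

View pics/e1.png

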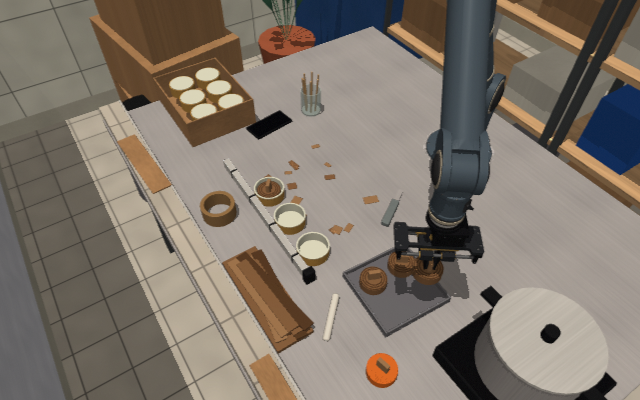

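Row unchanged, first insert in its tin at (270,187). Carry the second to tin 2.

```bash
python3 -m pendant '{"offset":[[30,18,0],[75,45,0],[120,72,0],[165,99,0],[205,123,0]],"rot":[[0,0,0],[0,0,0],[0,0,0],[0,0,0],[0,0,0]],"claw":[1,1,1,1,1]}' 15;python3 -m pendant '{"offset":[[40,24,0],[85,51,0],[125,76,0],[148,89,0],[153,92,0]],"rot":[[0,0,0],[0,0,0],[0,0,0],[0,0,0],[0,0,0]],"claw":[1,1,1,1,1]}' 15; python3 -m pendant '{"offset":[[0,0,0],[0,0,0]],"rot":[[0,0,0],[0,0,0]],"claw":[1,1]}' 15; python3 -c "
from h import *
go(.633,-.0357,.07,-36.7)"
```

```text
t: 28.82
tool_pos: [0.5647, 0.1267, 0.1324]
ee_rot: [179.9, 0.1, -36.7]
contact_force: [-0.1, 0.8, 0.3]
grip_width: 0.0096
t: 29.45
tool_pos: [0.6322, -0.0386, 0.1321]
ee_rot: [179.9, 0.1, -36.9]
contact_force: [-0.4, 0.3, -0.7]
grip_width: 0.0096
t: 29.7
tool_pos: [0.632, -0.0338, 0.1334]
ee_rot: [-180.0, 0.1, -36.5]
contact_force: [0.2, 0.6, -0.9]
grip_width: 0.0099
at [ 0.632  -0.0338  0.1334] [-1.7998e+02  6.0000e-02 -3.6500e+01] F [ 0.2  0.6 -0.9] w 0.0099 t 29.7
OFFSET [2.0, 1.0, 63.4] ROT [-0.0003, 0.0011, 0.0035]
```

```bash
python3 -m pendant '{"offset":[[2,1,20],[2,1,45],[2,1,62],[2,1,62],[2,1,62]],"rot":[[0,0,0],[0,0,0],[0,0,0],[0,0,0],[0,0,0]],"claw":[1,1,1,1,1]}' 15;python3 -m pendant '{"offset":[[0,0,0],[0,0,0]],"rot":[[0,0,0],[0,0,0]],"claw":[1,1]}' 15; python3 -c "
from h import *
go(.633,-.0357,.034,-36.7)"
```

```text
t: 30.32
tool_pos: [0.6341, -0.0377, 0.072]
ee_rot: [-180.0, -0.0, -36.7]
contact_force: [0.8, -0.2, -0.7]
grip_width: 0.0102
t: 30.58
tool_pos: [0.6341, -0.0381, 0.0723]
ee_rot: [-180.0, -0.1, -36.7]
contact_force: [-0.3, -0.2, 0.1]
grip_width: 0.0099
at [ 0.6341 -0.0381  0.0723] [-1.7996e+02 -7.0000e-02 -3.6670e+01] F [-0.3 -0.2  0.1] w 0.0099 t 30.57
OFFSET [-2.3, -1.2, 38.3] ROT [-0.0007, -0.0013, 0.0005]
```

```bash
python3 -m pendant '{"offset":[[-2.3,-1.2,5],[-2.3,-1.2,15],[-2.3,-1.2,25],[-2.3,-1.2,33],[-2.3,-1.2,37]],"rot":[[0,0,0],[0,0,0],[0,0,0],[0,0,0],[0,0,0]],"claw":[1,1,1,1,1]}' 15;python3 -m pendant '{"offset":[[0,0,1],[0,0,2],[0,0,3],[0,0,4],[0,0,4]],"rot":[[0,0,0],[0,0,0],[0,0,0],[0,0,0],[0,0,0]],"claw":[1,1,1,1,1]}' 15; python3 -c "
from h import *
go(.633,-.0357,.034,-36.7)"
```

```text
t: 31.2
tool_pos: [0.6321, -0.0357, 0.0335]
ee_rot: [180.0, 0.1, -36.7]
contact_force: [0.3, -0.2, -1.2]
grip_width: 0.0102
t: 31.82
tool_pos: [0.6328, -0.0357, 0.0317]
ee_rot: [-180.0, -0.0, -36.7]
contact_force: [-2.4, -0.2, 5.1]
grip_width: 0.01
at [ 0.6328 -0.0357  0.0317] [-1.7999e+02 -4.0000e-02 -3.6670e+01] F [-2.4 -0.2  5.1] w 0.01 t 31.82
OFFSET [0.2, -0.1, -2.3] ROT [-0.0001, -0.0008, 0.0005]
```

```bash
python3 -m pendant '{"offset":[[0,0,-1],[0,0,-1],[0,0,-1],[0,0,-30],[0,0,-80]],"rot":[[0,0,0],[0,0,0],[0,0,0],[0,0,0],[0,0,0]],"claw":[0.5,0.5,0.5,0.5,0.5]}' 15; python3 -m pendant '{"offset":[[-30,-18,-10],[-60,-38,-20],[-90,-60,-20],[-120,-80,-20],[-150,-100,-20]],"rot":[[0,0,-0.17],[0,0,-0.34],[0,0,-0.51],[0,0,-0.68],[0,0,-0.85]],"claw":[0.3,0,0,0,0]}' 15;  python3 -c "
from h import *
go(.5577,.2592,.13,66)"
```

```text
t: 32.45
tool_pos: [0.6308, -0.0358, 0.1093]
ee_rot: [179.8, 0.2, -36.7]
contact_force: [1.0, -0.2, 0.5]
grip_width: 0.0217
t: 33.08
tool_pos: [0.5714, 0.1351, 0.1305]
ee_rot: [180.0, -0.0, 12.3]
contact_force: [0.3, -0.1, -0.2]
grip_width: 0.0432
at [0.5714 0.1351 0.1305] [ 1.7999e+02 -1.0000e-02  1.2350e+01] F [ 0.3 -0.1 -0.2] w 0.0432 t 33.08
OFFSET [13.2, -124.2, 0.5] ROT [0.0002, -0.0001, -0.9364]
```

```bash
python3 -m pendant '{"offset":[[3,-20,0],[6,-50,0],[9,-80,0],[12,-105,0],[13,-124,0]],"rot":[[0,0,-0.17],[0,0,-0.34],[0,0,-0.51],[0,0,-0.68],[0,0,-0.85]],"claw":[0,0,0,0,0]}' 15;  python3 -m pendant '{"offset":[[0,0,0],[0,0,0]],"rot":[[0,0,-0.08],[0,0,-0.08]],"claw":[0,0]}' 15;  python3 -c "
from h import *
go(.5577,.2592,.07,66)"
```

```text
t: 33.7
tool_pos: [0.5584, 0.2593, 0.1305]
ee_rot: [-180.0, -0.0, 61.1]
contact_force: [-1.3, 0.3, -0.0]
grip_width: 0.0435
t: 33.95
tool_pos: [0.5587, 0.2581, 0.1302]
ee_rot: [-180.0, 0.0, 65.3]
contact_force: [0.7, -0.7, 0.1]
grip_width: 0.0436
at [0.5587 0.2581 0.1302] [-1.7997e+02  1.0000e-02  6.5270e+01] F [ 0.7 -0.7  0.1] w 0.0436 t 33.95
OFFSET [0.6, -1.3, 60.2] ROT [-0.0005, 0.0002, -0.0128]
```

```bash
python3 -m pendant '{"offset":[[0.5,-1.3,15],[0.5,-1.3,40],[0.5,-1.3,58],[0.5,-1.3,60],[0.5,-1.3,60]],"rot":[[0,0,-0.01],[0,0,-0.01],[0,0,-0.01],[0,0,-0.01],[0,0,-0.01]],"claw":[0,0,0,0,0]}' 15;  python3 -c "
from h import *
go(.5577,.2592,.033,66)
c=r.capture('scene'); crop(c,340,200,460,320,5,'f1.png')"
```

```text
t: 34.58
tool_pos: [0.558, 0.2593, 0.0707]
ee_rot: [180.0, -0.0, 65.9]
contact_force: [0.4, -0.2, 0.5]
grip_width: 0.0439
at [0.558  0.2593 0.0707] [ 1.7999e+02 -3.0000e-02  6.5890e+01] F [ 0.4 -0.2  0.5] w 0.0439 t 34.58
OFFSET [-0.2, -0.2, 37.7] ROT [0.0002, -0.0004, -0.0019]
```

View pics/f1.png

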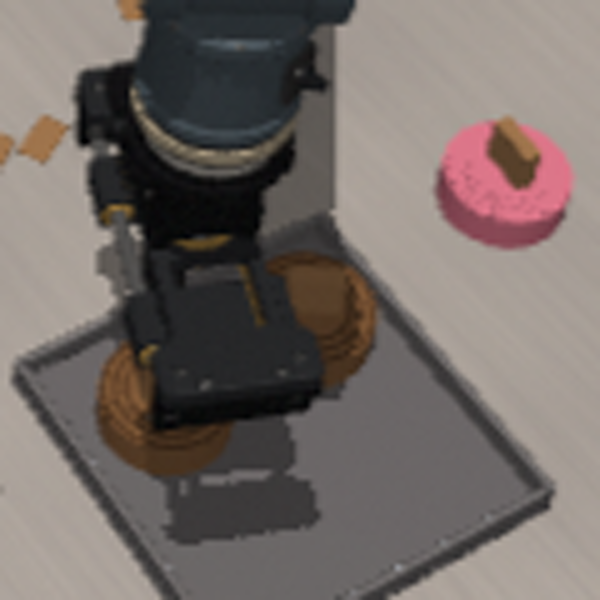

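```bash
python3 -m pendant '{"offset":[[0,0,10],[0,0,25],[0,0,37],[0,0,37.5],[0,0,37.5]],"rot":[[0,0,0],[0,0,0],[0,0,0],[0,0,0],[0,0,0]],"claw":[0,0,0,0,0]}' 15; python3 -m pendant '{"offset":[[0,0,0],[0,0,0],[0,0,0],[0,0,0],[0,0,0]],"rot":[[0,0,0],[0,0,0],[0,0,0],[0,0,0],[0,0,0]],"claw":[0.5,0.8,1,1,1]}' 15; python3 -m pendant '{"offset":[[0,0,-15],[0,0,-40],[0,0,-70],[0,0,-95],[0,0,-100]],"rot":[[0,0,0],[0,0,0],[0,0,0],[0,0,0],[0,0,0]],"claw":[1,1,1,1,1]}' 15; python3 -c "
from h import *
c=r.capture('scene');np.savez('scene3.npz',**c);crop(c,215,140,465,335,3,'f2.png')
print(rowcheck(c,0))
go(.6345,.0893,.13,66)"
```

```text
t: 35.25
tool_pos: [0.5578, 0.2593, 0.033]
ee_rot: [-180.0, -0.0, 65.9]
contact_force: [0.2, 0.3, 1.1]
grip_width: 0.0436
t: 35.88
tool_pos: [0.5579, 0.2591, 0.0332]
ee_rot: [180.0, -0.0, 65.9]
contact_force: [-0.4, -0.7, 0.2]
grip_width: 0.0099
t: 36.5
tool_pos: [0.5587, 0.26, 0.1356]
ee_rot: [179.8, -0.2, 65.9]
contact_force: [-0.6, -0.4, -0.9]
grip_width: 0.0097
[[ 0.63650029  0.09193843]
 [ 0.63473546 -0.03368121]
 [ 0.63187738 -0.15807717]]
at [0.5584 0.2595 0.1349] [ 1.7988e+02 -1.1000e-01  6.5890e+01] F [-0.4 -0.9 -0.1] w 0.0099 t 36.55
OFFSET [-124.3, 139.0, 4.9] ROT [0.0021, -0.002, -0.0019]
```

View pics/f2.png

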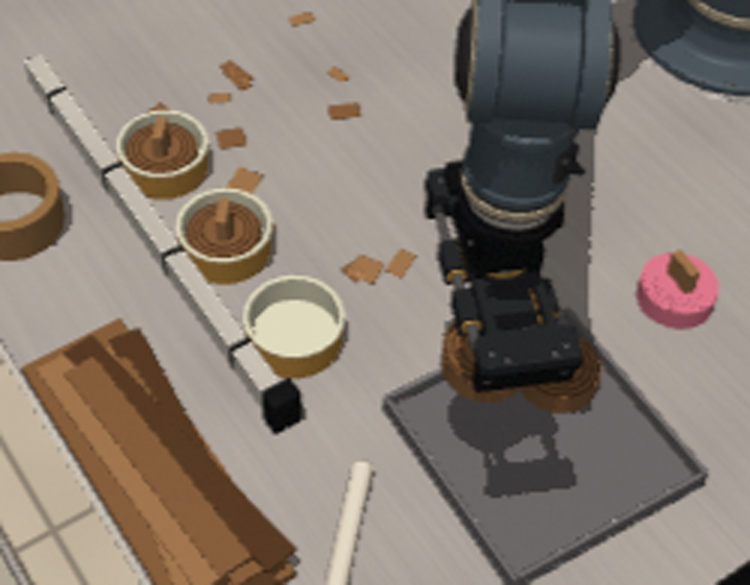

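Third insert is held, and both placed inserts sit in their tins. Carry it to tin 1.

```bash
python3 -m pendant '{"offset":[[-30,34,0],[-65,73,0],[-100,112,0],[-120,134,0],[-124,139,0]],"rot":[[0,0,0],[0,0,0],[0,0,0],[0,0,0],[0,0,0]],"claw":[1,1,1,1,1]}' 15; python3 -m pendant '{"offset":[[0,0,20],[0,0,45],[0,0,60],[0,0,60]],"rot":[[0,0,0],[0,0,0],[0,0,0],[0,0,0]],"claw":[1,1,1,1]}' 15; python3 -c "
from h import *
go(.6345,.0893,.034,66)"
```

```text
t: 37.17
tool_pos: [0.6342, 0.086, 0.1315]
ee_rot: [-179.9, 0.1, 65.6]
contact_force: [-0.9, 0.9, -0.5]
grip_width: 0.0098
t: 37.67
tool_pos: [0.6323, 0.0904, 0.0712]
ee_rot: [-179.8, 0.1, 66.0]
contact_force: [0.5, -1.1, -0.1]
grip_width: 0.0097
at [0.6323 0.0904 0.0712] [-1.7982e+02  8.0000e-02  6.6030e+01] F [ 0.5 -1.1 -0.1] w 0.0097 t 37.67
OFFSET [-0.0, 2.5, 37.2] ROT [-0.0031, 0.0014, 0.0006]
```

```bash
python3 -m pendant '{"offset":[[0,1.5,5],[0,1.5,15],[0,1.5,25],[0,1.5,33],[0,1.5,36]],"rot":[[0,0,0],[0,0,0],[0,0,0],[0,0,0],[0,0,0]],"claw":[1,1,1,1,1]}' 15; python3 -c "
from h import *
go(.6345,.0893,.034,66)"
```

```text
t: 38.3
tool_pos: [0.635, 0.0883, 0.0363]
ee_rot: [-180.0, 0.0, 65.9]
contact_force: [0.2, 0.2, -1.5]
grip_width: 0.0099
at [0.635  0.0883 0.0363] [-1.7996e+02  4.0000e-02  6.5890e+01] F [ 0.2  0.2 -1.5] w 0.0099 t 38.3
OFFSET [0.7, -0.8, 2.3] ROT [-0.0008, 0.0006, -0.0019]
```

```bash
python3 -m pendant '{"offset":[[0.5,-0.5,2],[0.5,-0.5,4],[0.5,-0.5,5],[0.5,-0.5,6],[0.5,-0.5,6.5]],"rot":[[0,0,0],[0,0,0],[0,0,0],[0,0,0],[0,0,0]],"claw":[1,1,1,1,1]}' 15; python3 -m pendant '{"offset":[[0,0,-1],[0,0,-1],[0,0,-1],[0,0,-30],[0,0,-80]],"rot":[[0,0,0],[0,0,0],[0,0,0],[0,0,0],[0,0,0]],"claw":[0.5,0.5,0.5,0.5,0.5]}' 15
```

```text
t: 38.92
tool_pos: [0.6353, 0.0892, 0.0311]
ee_rot: [180.0, 0.0, 65.9]
contact_force: [-1.3, -1.2, 5.4]
grip_width: 0.0096
t: 39.55
tool_pos: [0.6337, 0.0885, 0.1094]
ee_rot: [-179.8, 0.1, 65.9]
contact_force: [1.5, -0.2, 0.7]
grip_width: 0.0214
```

```bash
python3 -c "
from h import *
go(.45,.10,.30)"; python3 -m pendant '{"offset":[[0,0,-40],[0,0,-90],[-20,-10,-130],[-40,-30,-150],[-60,-60,-160]],"rot":[[0,0,0],[0,0,0],[0,0,0],[0,0,0],[0,0,0]],"claw":[0.5,0.5,0.5,0.5,0.5]}' 15; python3 -c "
from h import *
go(.45,.15,.25)"
```

```text
at [0.6337 0.0885 0.1094] [-1.7978e+02  1.4000e-01  6.5900e+01] F [ 1.5 -0.2  0.7] w 0.0214 t 39.55
OFFSET [-65.0, -173.1, -189.8] ROT [-0.0038, 0.0024, -0.0]
t: 40.17
tool_pos: [0.5559, 0.0585, 0.2718]
ee_rot: [179.9, -0.1, 65.8]
contact_force: [-0.0, -0.5, -0.1]
grip_width: 0.0217
at [0.5559 0.0585 0.2718] [ 1.7989e+02 -7.0000e-02  6.5830e+01] F [-0.  -0.5 -0.1] w 0.0217 t 40.17
OFFSET [40.1, -134.1, 21.6] ROT [0.0019, -0.0012, -0.0]
```

```bash
python3 -m pendant '{"offset":[[10,-30,0],[25,-80,0],[40,-130,0],[40,-150,0],[40,-150,0]],"rot":[[0,0,0],[0,0,0],[0,0,0],[0,0,0],[0,0,0]],"claw":[0.5,0.5,0.5,0.5,0.5]}' 15; python3 - <<'E'
from h import *
np.set_printoptions(suppress=True,precision=4)
for n in('top','scene'):
    c=r.capture(n);np.savez(n+'9.npz',**c);cv2.imwrite('pics/g_'+n+'.png',c['image'][:,:,::-1])
    o=rowcheck(c,0); m=np.array([[.6889,.0867],[.6869,-.0378],[.6848,-.1632]]) if n=='top' else np.array([[.689,.09],[.6873,-.0358],[.6856,-.1603]])
    d=o-m; print(n,o.tolist(),"along",(d@[.015,1])*1000,"off",(d@[1,-.015])*1000)
    W=pc(c)
    for x,y in o:
        dd=np.hypot(W[...,0]-x,W[...,1]-y); a=W[(dd<.036)]; tb=a[a[:,2]>.045]; dk=a[(a[:,2]<.035)&(a[:,2]>.018)]
        A=np.c_[dk[:,0]-x,dk[:,1]-y,np.ones(len(dk))]; k=np.linalg.lstsq(A,dk[:,2],rcond=None)[0]
        print("  tab top z",np.percentile(tb[:,2],90),"disc plane z",k[2],"tilt deg",np.degrees(np.hypot(*k[:2])),len(dk))
c=dict(np.load('top9.npz'));crop(c,245,130,430,210,4.3,'g_tc.png')
c=dict(np.load('scene9.npz'));crop(c,215,130,365,290,3.7,'g_sc.png')
E
```

```text
t: 40.8
tool_pos: [0.4347, 0.1568, 0.2708]
ee_rot: [179.9, 0.1, 66.0]
contact_force: [0.4, 0.7, -0.2]
grip_width: 0.0215
top [[0.6346115327000444, 0.08833280949035441], [0.6324997534412758, -0.03688877796899084], [0.6299049774935226, -0.16094169346829865]] along [0.8185 0.0952 1.4349] off [-54.313  -54.4139 -54.9289]
  tab top z 0.05934583674414231 disc plane z 0.028298559081543394 tilt deg 0.9510193587612521 382
  tab top z 0.05912637858140477 disc plane z 0.028127909597704833 tilt deg 0.8874782167337694 376
  tab top z 0.05927619981908212 disc plane z 0.028342570386088048 tilt deg 0.5928423157493838 367
scene [[0.6368194846757196, 0.09223525008339373], [0.6349757399100169, -0.03338434604349121], [0.6319429487456079, -0.15785000918573136]] along [1.4525 1.6308 1.6451] off [-52.214  -52.3605 -53.6938]
  tab top z 0.057887089294434514 disc plane z 0.027527564113934165 tilt deg 0.23665276222902484 347
  tab top z 0.05793262236181233 disc plane z 0.027461849374650116 tilt deg 0.3986375041604587 321
  tab top z 0.05778569996717429 disc plane z 0.02699744075718335 tilt deg 1.1380751593422431 263
```

View pics/g_tc.png

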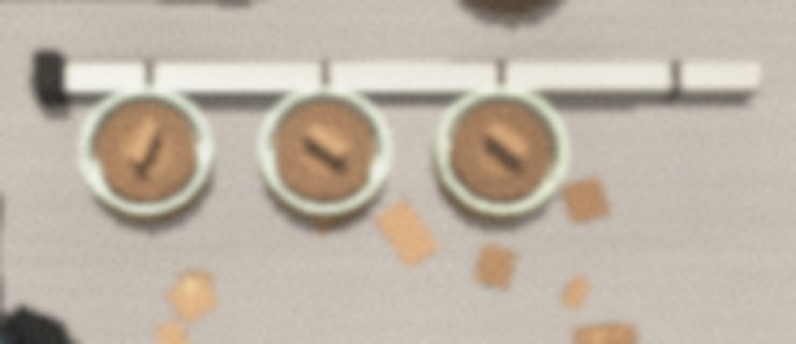

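View pics/g_sc.png

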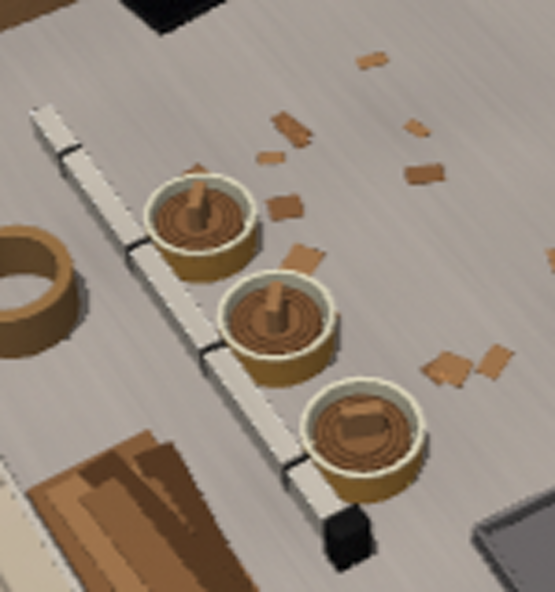

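View pics/g_top.png

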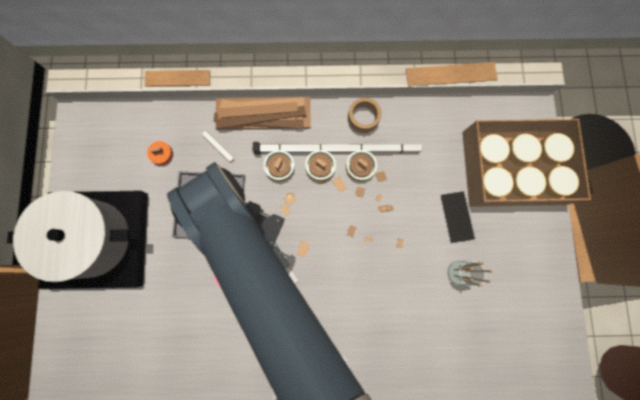

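View pics/g_scene.png

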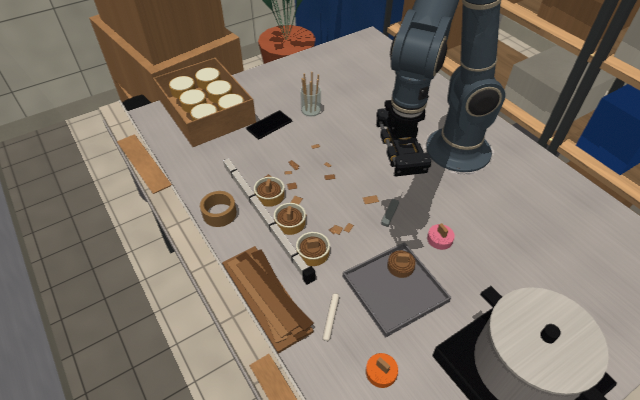

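```bash
python3 - <<'E'
from h import *
np.set_printoptions(suppress=True,precision=2)
# rail line from image luminance edges in frame 0 (no tins) : front top edge + back top edge, subpixel, top camera
for n,cn in(("top","top0.npz"),("scene","scene0.npz")):
    c=dict(np.load(cn)); g=cv2.cvtColor(c["image"],cv2.COLOR_RGB2GRAY).astype(np.float32)
    xs=[];ys=[]
    for y in np.arange(-.28,.08,.004):
        if min(abs(y-np.array([.088,-.037,-.162,-.287])))<.008: continue
        s=np.arange(-.02,.02,.00025)
        px=np.array([proj(c,(.6866+.015*(y+.05)+t,y,.03)) for t in s],np.float32)
        pr=cv2.remap(g,px[:,0].reshape(-1,1),px[:,1].reshape(-1,1),cv2.INTER_LINEAR).ravel()
        pr=cv2.GaussianBlur(pr.reshape(-1,1),(1,9),0).ravel(); d=np.gradient(pr)
        i=np.argmax(d[:80]); xs.append(.6866+.015*(y+.05)+s[i]); ys.append(y)
    a=np.polyfit(ys,xs,1); res=np.array(xs)-np.polyval(a,ys); k=abs(res)<.002; a=np.polyfit(np.array(ys)[k],np.array(xs)[k],1)
    print(n,"slope",a[0].round(4),"x0",a[1].round(4),"rms mm",np.std((np.array(xs)-np.polyval(a,ys))[k])*1000,k.sum(),len(k))
    for lab in("1","9"):
        o=rowcheck(dict(np.load(f"{n}{lab}.npz")),0); print("  gap centre-to-front edge mm",(np.polyval(a,o[:,1])-o[:,0])*1000)
E
```

```text
top slope 0.0153 x0 0.6781 rms mm 0.45220499154096444 80 81
  gap centre-to-front edge mm [44.82 44.94 45.45]
  gap centre-to-front edge mm [44.86 45.06 45.75]
scene slope 0.0133 x0 0.6796 rms mm 0.6563183540357843 77 81
  gap centre-to-front edge mm [44.33 44.44 45.27]
  gap centre-to-front edge mm [44.06 44.22 45.6 ]
```

```bash
python3 -c "
from h import *
go(.545,-.1605,.12,89.1)"
```

```text
at [0.4365 0.1554 0.2706] [179.95  -0.    65.77] F [0.6 0.  0.1] w 0.0218 t 40.9
OFFSET [-243.6, 228.5, 150.8] ROT [0.0009, 0.0001, -0.4073]
```

```bash
python3 -m pendant '{"offset":[[-35,30,0],[-75,70,0],[-115,108,0],[-155,145,0],[-185,174,0]],"rot":[[0,0,-0.1],[0,0,-0.2],[0,0,-0.3],[0,0,-0.4],[0,0,-0.407]],"claw":[1,1,1,1,1]}' 5; python3 -m pendant '{"offset":[[-20,0,20],[-50,10,60],[-67,30,100],[-75,30,140],[-75,30,150]],"rot":[[0,0,0],[0,0,0],[0,0,0],[0,0,0],[0,0,0]],"claw":[1,1,1,1,1]}' 5;  python3 -m pendant '{"offset":[[0,0,0]],"rot":[[0,0,0]],"claw":[1]}' 5; python3 -c "
from h import *
go(.550,-.1605,.015,89.1)"
```

```text
t: 41.52
tool_pos: [0.5196, -0.0883, 0.2698]
ee_rot: [-180.0, -0.0, 88.9]
contact_force: [-0.0, 0.4, 0.5]
grip_width: 0.0005
t: 42.15
tool_pos: [0.5446, -0.1586, 0.1166]
ee_rot: [-179.6, -0.1, 89.2]
contact_force: [0.4, -0.3, 0.3]
grip_width: 0.0008
t: 42.28
tool_pos: [0.5471, -0.1576, 0.1202]
ee_rot: [-179.9, -0.1, 89.3]
contact_force: [-0.1, 0.8, 0.8]
grip_width: 0.0009
at [ 0.5471 -0.1576  0.1202] [-1.7994e+02 -6.0000e-02  8.9280e+01] F [-0.1  0.8  0.8] w 0.0009 t 42.27
OFFSET [-3.0, 3.1, 105.1] ROT [-0.0011, -0.0011, 0.0031]
```

```bash
python3 -m pendant '{"offset":[[-3,0,30],[-3,0,70],[-3,0,95],[-3,0,102],[-3,0,103]],"rot":[[0,0,0],[0,0,0],[0,0,0],[0,0,0],[0,0,0]],"claw":[1,1,1,1,1]}' 5; python3 -m pendant '{"offset":[[0,8,0],[0,16,0],[0,20,0],[0,22,0]],"rot":[[0,0,0],[0,0,0],[0,0,0],[0,0,0]],"claw":[1,1,1,1]}' 5; python3 -c "
from h import *
go(.576,-.1605,.015,89.1)"
```

```text
t: 42.9
tool_pos: [0.5486, -0.1614, 0.0189]
ee_rot: [179.9, 0.0, 89.2]
contact_force: [0.3, 0.6, 0.3]
grip_width: 0.0006
t: 43.4
tool_pos: [0.5699, -0.1619, 0.0177]
ee_rot: [180.0, -0.0, 89.2]
contact_force: [-0.2, 0.2, -0.8]
grip_width: 0.0007
at [ 0.5699 -0.1619  0.0177] [179.98  -0.    89.21] F [-0.2  0.2 -0.8] w 0.0007 t 43.4
OFFSET [1.5, 6.1, 2.7] ROT [0.0004, -0.0, 0.0019]
```

```bash
for i in 1 2 3; do echo; done; python3 -m pendant '{"offset":[[1.4,1,0],[1.4,2,0],[1.4,3,0]],"rot":[[0,0,0],[0,0,0],[0,0,0]],"claw":[1,1,1]}' 5; python3 -m pendant '{"offset":[[0,1,0],[0,2,0],[0,2,0]],"rot":[[0,0,0],[0,0,0],[0,0,0]],"claw":[1,1,1]}' 5
```

```text
t: 43.78
tool_pos: [0.5724, -0.1606, 0.0175]
ee_rot: [-180.0, 0.0, 89.2]
contact_force: [-0.3, 0.1, -0.8]
grip_width: 0.0002
t: 44.15
tool_pos: [0.5732, -0.1606, 0.0173]
ee_rot: [-179.9, 0.0, 89.2]
contact_force: [-3.8, 0.6, 2.4]
grip_width: 0.0003
```

```bash
python3 -m pendant '{"offset":[[0,0.7,0],[0,1.2,0],[0,1.2,0]],"rot":[[0,0,0],[0,0,0],[0,0,0]],"claw":[1,1,1]}' 5
```

```text
t: 44.52
tool_pos: [0.5734, -0.1605, 0.0172]
ee_rot: [-179.7, 0.0, 89.2]
contact_force: [-6.5, 1.4, 4.7]
grip_width: 0.0006
```

```bash
python3 -m pendant '{"offset":[[0,-5,0],[0,-20,0],[0,-40,-20],[0,-50,-60],[-10,-60,-110]],"rot":[[0,0,0],[0,0,0],[0,0,0],[0,0,0],[0,0,0]],"claw":[1,1,1,1,1]}' 5; python3 -m pendant '{"offset":[[0,-10,-40],[0,-20,-80],[0,-30,-100],[0,-30,-100],[0,-30,-100]],"rot":[[0,0,0],[0,0,0],[0,0,0],[0,0,0],[0,0,0]],"claw":[0,0,0,0,0]}' 5;  python3 - <<'E'
from h import *
np.set_printoptions(suppress=True,precision=4)
for n,a in(('top',(.0153,.6781)),('scene',(.0133,.6796))):
    c=r.capture(n);np.savez(n+'10.npz',**c);cv2.imwrite('pics/h_'+n+'.png',c['image'][:,:,::-1])
    o=rowcheck(c,0); m=np.array([[.6889,.0867],[.6869,-.0378],[.6848,-.1632]]) if n=='top' else np.array([[.689,.09],[.6873,-.0358],[.6856,-.1603]])
    print(n,"along mm",((o-m)@[.015,1])*1000,"to face mm",(np.polyval(a,o[:,1])-o[:,0])*1000)
E
```

```text
t: 45.15
tool_pos: [0.5142, -0.1692, 0.128]
ee_rot: [-179.9, -0.0, 89.3]
contact_force: [-0.3, -1.3, 0.7]
grip_width: 0.0004
t: 45.78
tool_pos: [0.485, -0.1696, 0.2266]
ee_rot: [-180.0, 0.0, 89.2]
contact_force: [0.4, -0.8, 0.7]
grip_width: 0.0397
top along mm [1.1407 0.257  1.7134] to face mm [44.896  45.1081 45.4963]
scene along mm [1.7002 1.3867 1.4951] to face mm [43.8956 44.146  45.401 ]
```

View pics/h_scene.png

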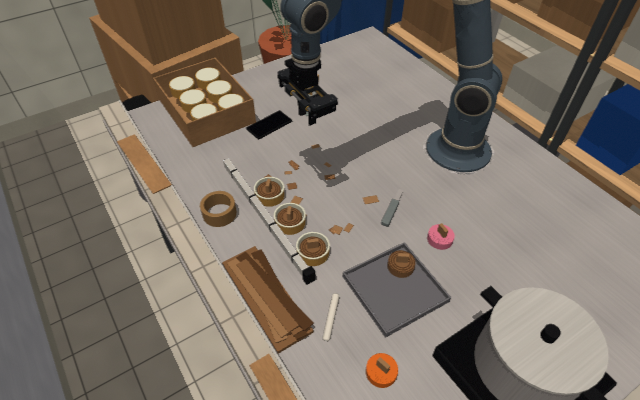

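View pics/h_top.png

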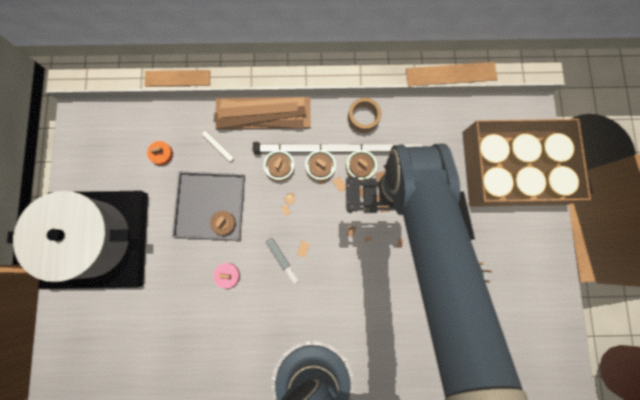

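```bash
python3 -c "
from workcell import r
print(r.finish_job())"
```

```text
the job is handed in; nothing more can be done
None
```

The job is handed in at about 46 s. Three tins were present and now stand in a row against the rail on marks 1 to 3 from the end block. Once the row stood, I put one tray insert into each tin, wick up. The fourth insert still stands in the tray.

**Position along the rail:** the last images put each tin 0.3 to 1.7 mm from its mark, towards the end block. Part of that may be error in reading the marks.

**Contact with the rail:** every tin stalled against the rail at 5 to 7 N. The centre-to-face distances read 43.9 to 45.5 mm against 45 mm nominal. The two cameras disagree by up to 1 mm. Tin 3 still reads about 0.5 to 1.3 mm farther out than the others. I re-pressed it from outside after filling and it stalled at 6.5 N, so I take that difference as camera bias, although the images alone do not confirm it.

**Inserts:** each one stopped at the height expected for the tin floor under about 5 N. Tilt reads about 1° or less.

**Other objects:** the phone, knife, tape roll, marker, jar and the two coloured look-alikes show no visible change between the first and last pictures. The arm hid part of the phone and jar in the last top view. I saw no tin get knocked aside.

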